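# Restore the dosing row and draw a double dose

### The job

Get the dosing station on the aquarium shelf ready: first stand every fallen bottle upright in the shallow grey lane, together with the bottles still standing there. With the whole row up, set the steel pan flat on the shelf with its bowl centred under the dispenser's spout, let go of it and give the dispenser two strokes, each time pressing the plunger head fully down to its stop, keeping it there a moment, and letting it come all the way up again. Then put the pan back on the middle of the white tile, leaving the row standing, and do not disturb the pellet tub or the breeder box.

Things in the scene. Friction and masses are not known exactly. Their poses are not given: they have to be found in the camera images.
- bottle1: white square-section plastic bottle, body 48 x 48 x 74 mm with a round black cap 30 mm across on top, 92 mm tall in all, about 0.14 kg. Origin: centre of its base; its z axis points from base to cap. Starts fallen, lying on a flat side on the shelf in front of the lane, cap roughly towards the robot; may be absent.
- bottle2: white square-section plastic bottle, body 48 x 48 x 74 mm with a round black cap 30 mm across on top, 92 mm tall in all, about 0.14 kg. Origin: centre of its base; its z axis points from base to cap. Starts fallen, lying on a flat side on the shelf in front of the lane, cap roughly towards the robot; may be absent.
- bottle3: white square-section plastic bottle, body 48 x 48 x 74 mm with a round black cap 30 mm across on top, 92 mm tall in all, about 0.14 kg. Origin: centre of its base; its z axis points from base to cap. Starts fallen, lying on a flat side on the shelf in front of the lane, cap roughly towards the robot; may be absent.
- neighbour1: white square-section plastic bottle, body 48 x 48 x 74 mm with a round black cap 30 mm across on top, 92 mm tall in all, about 0.14 kg. Origin: centre of its base; its z axis points from base to cap. Starts standing in the lane and has to be standing there at the end too.
- neighbour2: white square-section plastic bottle, body 48 x 48 x 74 mm with a round black cap 30 mm across on top, 92 mm tall in all, about 0.14 kg. Origin: centre of its base; its z axis points from base to cap. Starts standing in the lane and has to be standing there at the end too.
- lane: fixed shallow grey tray, 100 mm wide (its x) and 560 mm long (its y); floor 4 mm above the shelf, lips 8 mm above the shelf and 6 mm thick along both long sides, ends open. Origin: centre of its underside, at shelf level; x points away from the robot, y along the lane to the robot's left.
- pan: small round steel dosing pan: bowl 72 mm across the rim (66 at the foot) and 30 mm deep, with a straight level bar handle 12 mm wide and 12 mm high that runs from the bowl towards the pan's -x to 124 mm from the bowl's centre, its middle 24 mm above the underside; about 0.12 kg. Origin: centre of the bowl's underside; z up. Starts on the tile, handle roughly towards the robot.
- tile: fixed white ceramic tile, 110 x 110 mm, 4 mm thick. Origin: centre of its underside, at shelf level.
- dispenser: fixed dispenser: amber bottle 76 mm across and 105 mm high with a white collar 44 mm across up to 153 mm and a plunger on top, all on one upright axis. Origin: on that axis at shelf level. A steel spout tube 10 mm thick runs level from the collar towards the dispenser's -x (roughly towards the robot) at 125 mm height and turns down at 95 mm from the axis.
- spout (a point): lower tip of the dispenser's spout, 105 mm above the shelf, 95 mm from the dispenser's axis.
- head_top (a point): centre of the top face of the black plunger head (a disc 48 mm across, 12 mm thick, 202 mm above the shelf when up); moves with the plunger.
- plunger (a joint): how far the plunger is pressed, m: 0 up, 0.030 at its stop. A spring pushes it up: about 3 N at the top, about 8 N at the stop.
- pellet_tub: closed round orange plastic tub, 90 mm across, 101 mm high, beyond the lane. Bystander. Origin: centre of its underside.
- breeder_box: clear acrylic open box, about 100 x 170 mm, 90 mm high, beyond the tile. Bystander. Origin: centre of its underside.
Mind the look-alikes: they are no part of the job. What is shaped like the bottle3 but blue or turquoise is not meant. Leave any turquoise or yellow look-alike of the neighbour2 alone.

How it is judged:
On the way, in this order (a step that is already met when the one before it is completed fails the run):
1. every bottle stands upright in the lane (angle between each of bottle1, bottle2, bottle3, neighbour1, neighbour2's own z axis and vertical below 0.12 rad and x of bottle1 in the frame of lane between -0.03 and 0.03 m and y of bottle1 in the frame of lane between -0.262 and 0.262 m and z of bottle1 in the frame of lane between -0.002 and 0.012 m and linear speed of each of bottle1, bottle2, bottle3, neighbour1, neighbour2 below 0.03 m/s and x of bottle2 in the frame of lane between -0.03 and 0.03 m and y of bottle2 in the frame of lane between -0.262 and 0.262 m and z of bottle2 in the frame of lane between -0.002 and 0.012 m and x of bottle3 in the frame of lane between -0.03 and 0.03 m and y of bottle3 in the frame of lane between -0.262 and 0.262 m and z of bottle3 in the frame of lane between -0.002 and 0.012 m and x of neighbour1 in the frame of lane between -0.03 and 0.03 m and y of neighbour1 in the frame of lane between -0.262 and 0.262 m and z of neighbour1 in the frame of lane between -0.002 and 0.012 m and x of neighbour2 in the frame of lane between -0.03 and 0.03 m and y of neighbour2 in the frame of lane between -0.262 and 0.262 m and z of neighbour2 in the frame of lane between -0.002 and 0.012 m), for 0.3 s.
2. first stroke: with the pan flat on the shelf under the spout, the plunger is at its stop (value of joint plunger above 0.0265 m and horizontal distance between pan and spout below 0.024 m and angle between pan's own z axis and vertical below 0.1 rad and height (world z) of pan below 0.008 m), for 0.15 s.
3. the plunger has come up again (value of joint plunger below 0.005 m), for 0.1 s.
4. second stroke: with the pan under the spout, the plunger is at its stop (all of step 2), for 0.15 s.
5. the plunger has come up again (value of joint plunger below 0.005 m), for 0.1 s.
At the end, for the whole second after the job is handed in: Every bottle present stands upright (within 7 degrees) and at rest on the lane floor, its base centre within 30 mm of the lane's centre line and 262 mm of its middle; the plunger is up (under 5 mm); the pan rests level on the tile, bowl centre within 30 mm of the tile's centre (all of step 1 and value of joint plunger below 0.005 m and horizontal distance between pan and tile below 0.03 m and angle between pan's own z axis and vertical below 0.08 rad and height (world z) of pan between 0.002 and 0.01 m and linear speed of pan below 0.03 m/s); the robot touches nothing.
It fails at once if the pellet tub or the breeder box is shoved (more than 25 mm) or tipped (distance of any of pellet_tub, breeder_box from where it was at the start of the episode above 0.025 m or angle between any of pellet_tub, breeder_box's own z axis and vertical above 0.3 rad).
Of bottle1, bottle2, bottle3 only 2 to 3 are there at a start; the rules pass over those that are not, and their reading is None.
At some moment in a run one of bottle1, bottle2, bottle3, pan may be knocked a few centimetres aside while the robot is not near it.
Once in a run the grip may slacken for a moment while it holds something.
It also fails if it takes over 210 s, if anything falls off the work surface, if the arm or the gripper's body presses on something with over 40 N, if the wrist force passes 120 N, or if a joint passes its speed limit or range.

### The arm

A 6-joint arm with a two-finger parallel gripper is mounted at the origin on the work surface. World frame = base frame: x ahead of the robot, y to its left, z up, the work surface at z = 0. Lengths are in m, angles in rad, forces in N, time in s.
With the tool pointing down it reaches from about 0.325 to 1 m from the base axis. Payload 5.1 kg.
Tool frame: the origin (TCP) lies midway between the tips of the shut fingers; the grasp point (between the pads) lies 19 mm behind it; z points along the fingers, y is the line along which they close (so a half turn about z gives the same grasp; the last joint's range is limited). The gripper opens to 85 mm and grips with 20 to 120 N. Pads are 22 mm wide; open, the fingers measure 114 mm over their backs; the gripper's body (76 mm by 85 mm) begins 54 mm behind the grasp point. The pads swing forward as they close: fully open they stand 13 mm farther back than shut.
Start: joints at [1.108, 0.124, 1.65, -0, 1.367, -0.083], TCP at [0.241, 0.604, 0.231] pointing down, gripper open.
Joint ranges: [-2.61, 2.61], [-1.02, 2.33], [0.03, 2.71], [-1.35, 4.49], [0.32, 2.68], [-2.91, 2.91]. Speed limits (rad/s): [2.57, 2.57, 3.14, 3.14, 3.14, 3.14].

### API

Orientations are given as a unit quaternion [x, y, z, w].
In Python, from station import arm gives the robot as it stands.
- The arm moves only by the shell command python3 -m inch 'ROWS' [FORCE]. ROWS is JSON, a list of rows, each an object of numbers: "grip": the closure, from -1 (fully open) to 1 (shut); "tx", "ty", "tz": the shift along the world's x, y, z as a fraction of full scale; "wx", "wy", "wz": the turn, a rotation vector about the world's x, y, z as a fraction of full scale. In form: [{"grip": .., "tx": .., "ty": .., "tz": .., "wx": .., "wy": .., "wz": ..}, ...]. A call has 1 to 20 rows; each row is the pose to reach, as a shift and turn from the pose commanded when the call began, turning the shorter way round; what a row does not reach only later rows make up. Full scale, the value 1, is 250 mm for a shift and 180 degrees for a turn. A row lasts 1/12 s, in which the tool goes at most 41.7 mm and 7.16 degrees, less where a joint would pass 70% of its speed; a pose out of reach is approached as far as the arm can. A call with a number of a shift or a turn outside -1 to 1 is refused whole. A call with a gripper value outside its range is refused whole. The fingers move at their own pace and stop on an object; FORCE is the grip in N (left out, the last holds). Time passes only in rows, so rows that repeat a pose let the fingers close. It gives the time, the measured TCP pose, the force, the opening and the grip force at its end, in the units of the state.
- arm.read_state(): the state, without advancing time (a new reading comes with each control period).
- arm.snapshot(name): name is "scene" or "top" or "wrist"; returns (picture, depth): 420x560x3 uint8, red, green, blue; 420x560 float32, m along the optical axis (not along the pixel's ray), 0 where there is no reading.
- arm.camera_model(name): a dict with "fx", "fy", "cx", "cy" (pixels), "camera_from_world" (4x4, takes a point from world to camera coordinates). Camera axes: x right, y up, looking along -z (the intrinsics and any distortion apply to the point x, -y, -z); pixel columns grow to the right and rows downward; lengths in m; the calibration is good to about 2 mm. A picture is of the moment at which its call begins: read the wrist's pose just before it. camera_model takes no time and is no camera call; for the wrist camera it gives the pose at the moment of the call.
- arm.finish_job(): hands the job in; it is judged then, once.
The state is a dict: "clock": time; "joints": joint angles; "dq": joint speeds; "joint_efforts": joint torques, N m; "eef_pos": TCP position; "orientation": TCP orientation; "wrist_force": force on the tool from outside, world axes, zero at the start; "moment": the same for the moment, N m; "gripper_width": finger opening in m; "grip_force": force on a finger pad.
Only numpy, scipy, OpenCV 4.12 (cv2) and the standard library are available. Lean on these libraries where they do the work, as an engineer would, in place of code of your own. Each camera call takes 0.05 s, during which the arm holds its last target. There are 200 camera calls.

## Working session

There is one attempt and no reset: what is moved stays moved. The work goes in short steps, Python scripts to look and compute and a shell command to move; the robot and the scene stay as the last step left them, time stands still between calls to the robot, and variables do not carry over. Pictures are saved under pics/ and viewed, at most 14 in all, crops included, and the job is handed in when it is done.

```bash
ls; mkdir -p pics; cat > h.py <<'E'
import numpy as np, cv2
from station import arm
def snap(name, out=None):
    m=arm.camera_model(name); p,d=arm.snapshot(name)
    if out: cv2.imwrite('pics/'+out, p[:,:,::-1])
    return p,d,m
def cloud(d,m):
    v,u=np.mgrid[0:d.shape[0],0:d.shape[1]]
    c=np.stack([(u-m['cx'])/m['fx']*d,-(v-m['cy'])/m['fy']*d,-d,np.ones_like(d)],-1)
    w=c@np.linalg.inv(np.array(m['camera_from_world'])).T
    w[d<=0]=np.nan
    return w[...,:3]
E
python3 - <<'E'
from h import *
for n in ('scene','top'):
    p,d,m=snap(n,n+'1.png'); np.savez('/tmp/'+n,p=p,w=cloud(d,m))
    print(n,{k:m[k] for k in m if k!='camera_from_world'}, np.round(np.linalg.inv(m['camera_from_world'])[:3,3],3), (d>0).mean())
print(arm.read_state())
E
```

```text
pics
scene {'fx': 539.3946161879196, 'fy': 539.3946161879196, 'cx': 289.0019044475928, 'cy': 218.95689050517745} [1.366 0.154 1.206] 0.9961224489795918
top {'fx': 400.404346401115, 'fy': 400.404346401115, 'cx': 287.07221582779783, 'cy': 211.61894465975652} [0.428 0.034 1.127] 0.9961437074829932
{'clock': 0.1, 'joints': array([ 1.10839866e+00,  1.24464651e-01,  1.65151797e+00, -1.15381627e-05,
        1.36752239e+00, -8.25831698e-02]), 'dq': array([ 0.00115619, -0.00141826, -0.00334039,  0.0001302 , -0.00143031,
        0.0011567 ]), 'joint_efforts': array([ 4.22067706e-04, -4.24929643e+01, -3.66653681e+01, -9.07242725e-05,
        3.96931267e-03, -3.40122256e-05]), 'eef_pos': array([0.24076036, 0.6031759 , 0.23017143]), 'orientation': array([ 1.88766576e-01,  9.82021520e-01, -9.22416356e-04, -2.51895494e-04]), 'wrist_force': array([ 0.09052012, -0.36665483,  0.09696338]), 'moment': array([0.02810132, 0.02741342, 0.00853203]), 'grip_force': 0.0, 'gripper_width': 0.08516058778648933}
```

View pics/top1.png

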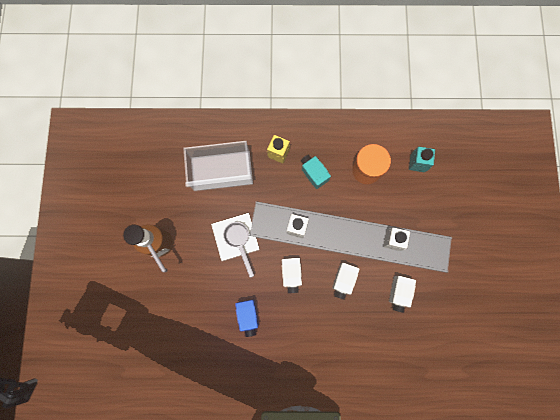

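View pics/scene1.png

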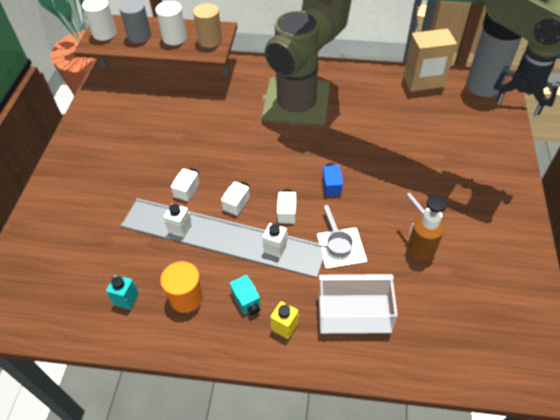

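The top view shows three white fallen bottles at (291,273), (346,279) and (404,292). Standing white bottles are at (298,224) and (399,238), and the pan is at (237,235). The dispenser head is at (135,235) with its spout tip near (163,271). Look-alikes are the blue fallen bottle at (247,316), turquoise ones at (316,171) and (425,158), and a yellow one at (278,147). Only the white bottles fit the description.

```bash
cat > meas.py <<'E'
from h import *
def top_faces(p,w,zmin=0.03,zmax=0.065,V=150,S=60,amin=120,area=None):
    hsv=cv2.cvtColor(p,cv2.COLOR_RGB2HSV)
    mk=((hsv[...,2]>V)&(hsv[...,1]<S)&(w[...,2]>zmin)&(w[...,2]<zmax)).astype(np.uint8)
    n,l,s,c=cv2.connectedComponentsWithStats(mk,connectivity=4)
    out=[]
    for i in range(1,n):
        if s[i,4]>=amin:
            P=w[l==i]; z=np.median(P[:,2]); P=P[np.abs(P[:,2]-z)<.006]
            (cx,cy),(a,b),th=cv2.minAreaRect((P[:,:2]*1000).astype(np.float32))
            out.append((c[i].round(),z,P,(cx/1000,cy/1000,a,b,th)))
    return out
if __name__=='__main__':
    for n in('top','scene'):
        f=np.load(f'/tmp/{n}.npz');p,w=f['p'],f['w']
        print(n)
        for c,z,P,r in top_faces(p,w): print(' bottle? px',c,'z %.3f'%z,'mean',P.mean(0).round(3),'rect',np.round(r,3))
        for c,z,P,r in top_faces(p,w,.066,.09,amin=30): print(' standing px',c,'z %.3f'%z,'mean',P.mean(0).round(3),'rect',np.round(r,3))
        for c,z,P,r in top_faces(p,w,-.01,.015,V=190,S=40,amin=300): print(' tile px',c,'z %.3f'%z,'mean',P.mean(0).round(3),'rect',np.round(r,3))
        for c,z,P,r in top_faces(p,w,-.005,.014,V=90,S=60,amin=1000): print(' lane px',c,'z %.3f'%z,'mean',P.mean(0).round(3),'rect',np.round(r,3))
        hsv=cv2.cvtColor(p,cv2.COLOR_RGB2HSV)
        # pan handle & dispenser high points
        t=np.load('/tmp/tilexy.npy') if False else None
        q=(w[...,2]>.012)&(w[...,2]<.045)&(hsv[...,1]<70)&(w[...,1]>.1)&(w[...,1]<.30)&(w[...,0]>.33)&(w[...,0]<.6)
        l=cv2.connectedComponentsWithStats(q.astype(np.uint8)); 
        for i in range(1,l[0]):
            if l[2][i,4]>60:
                P=w[l[1]==i]; print(' pan px',l[3][i].round(),P.mean(0).round(3),P.min(0).round(3),P.max(0).round(3), cv2.minAreaRect((P[:,:2]*1000).astype(np.float32)))
        q=(w[...,2]>.19)&(w[...,2]<.22)&(w[...,0]>.3)&(w[...,1]<.6)&(hsv[...,2]<90)
        P=w[q]; print(' head',len(P),np.median(P,0).round(4) if len(P) else 0,(P.min(0)+P.max(0))/2 if len(P) else 0)
        q=(w[...,2]>.095)&(w[...,2]<.14)&(w[...,0]>.25)&(w[...,1]>.25)&(w[...,1]<.6)&(hsv[...,1]<70)&(w[...,0]<.52)
        P=w[q]; i=np.argsort(P[:,0]); print(' spout',len(P)); print(P[i][::max(1,len(P)//12)].round(3))
E
python3 meas.py
```

```text
top
 bottle? px [222. 184.] z 0.042 mean [0.707 0.215 0.041] rect [  0.706   0.218   2.013 160.969   7.138]
 bottle? px [246. 260.] z 0.035 mean [0.495 0.149 0.035] rect [ 0.494  0.148 90.513 17.012 21.933]
 bottle? px [292. 272.] z 0.049 mean [0.464 0.024 0.049] rect [4.6400e-01 2.4000e-02 7.3364e+01 4.8241e+01 4.9570e+00]
 bottle? px [346. 278.] z 0.049 mean [ 0.448 -0.122  0.049] rect [ 0.448 -0.122 48.166 72.906 70.506]
 bottle? px [404. 291.] z 0.049 mean [ 0.415 -0.273  0.049] rect [ 0.415 -0.274 48.83  73.423 74.874]
 standing px [298. 225.] z 0.079 mean [0.585 0.009 0.079] rect [5.8700e-01 9.0000e-03 4.7675e+01 4.7360e+01 7.4161e+01]
 standing px [398. 239.] z 0.079 mean [ 0.551 -0.256  0.079] rect [ 0.553 -0.259 49.468 47.463 77.701]
 tile px [220. 166.] z 0.006 mean [0.768 0.232 0.006] rect [  0.768   0.232  68.637 156.596   7.468]
 tile px [228. 236.] z 0.005 mean [0.564 0.202 0.005] rect [  0.563   0.185 109.403 110.999  17.464]
 tile px [237. 235.] z 0.009 mean [0.567 0.177 0.009] rect [ 0.567  0.178 57.111 55.14  64.531]
 lane px [220. 166.] z 0.006 mean [0.768 0.233 0.
[... 2401 characters left out ...]
 [ 5.64000e-01 -8.60000e-02  6.76854e+02  1.75738e+02  8.74600e+01]
 lane px [355. 304.] z 0.005 mean [0.729 0.229 0.005] rect [  0.729   0.23   54.813 157.842   7.638]
 pan px [337. 235.] [0.54  0.171 0.028] [0.445 0.128 0.012] [0.599 0.213 0.042] ((528.5465087890625, 153.23580932617188), (158.9944305419922, 69.213134765625), 36.73197555541992)
 head 282 [0.5441 0.3946 0.2025] [0.54199556 0.39609495 0.2009216 ]
 spout 110
[[0.459 0.341 0.128]
 [0.465 0.342 0.122]
 [0.467 0.34  0.133]
 [0.469 0.344 0.124]
 [0.476 0.348 0.129]
 [0.481 0.353 0.128]
 [0.487 0.358 0.127]
 [0.493 0.362 0.132]
 [0.498 0.367 0.131]
 [0.504 0.372 0.131]
 [0.506 0.375 0.129]
 [0.512 0.376 0.125]
 [0.519 0.379 0.135]]
```

```bash
cat > plan.py <<'E'
# python3 plan.py x y z yaw tilt [grasp]: tool pointing down, tilted forward(+)/back(-) in the vertical plane of heading yaw(deg); prints row values
import sys; from h import *
from scipy.spatial.transform import Rotation as R
def target(yaw,tilt):
    c,s=np.cos(np.radians(yaw)),np.sin(np.radians(yaw)); t=np.radians(tilt)
    h=np.array([c,s,0]); lat=np.array([-s,c,0]); tz=np.sin(t)*h-np.cos(t)*np.array([0,0,1.]); 
    return R.from_matrix(np.c_[np.cross(lat,tz),lat,tz])
def plan(pos,yaw,tilt,st=None,G=True):
    st=st or arm.read_state(); q0=R.from_quat(st['orientation']); best=None
    for fl in (0,1):
        T=target(yaw,tilt)*R.from_euler('z',180*fl,degrees=True)
        w=(T*q0.inv()).as_rotvec()
        if best is None or np.linalg.norm(w)<np.linalg.norm(best[0]): best=(w,T)
    w,T=best; p=np.array(pos)+(0.019*T.as_matrix()[:,2] if G else 0)
    dp=p-st['eef_pos']
    print('tcp',p.round(4),'t',(dp/.25).round(3),'w',(w/np.pi).round(4),'rows>=',int(np.ceil(max(np.linalg.norm(dp)/.0417,np.degrees(np.linalg.norm(w))/7.16))))
if __name__=='__main__':
    a=[float(v) for v in sys.argv[1:6]]
    st=arm.read_state(); print('clock %.2f eef %s j %s w %.4f gf %.1f F %s'%(st['clock'],st['eef_pos'].round(4),st['joints'].round(3),st['gripper_width'],st['grip_force'],st['wrist_force'].round(1)))
    plan(a[:3],a[3],a[4],st)
E
python3 - <<'E'
from h import *
for n in('top','scene'):
    f=np.load(f'/tmp/{n}.npz');p,w=f['p'],f['w']
    hsv=cv2.cvtColor(p,cv2.COLOR_RGB2HSV)
    q=((hsv[...,1]<45)&(hsv[...,2]>80)&(hsv[...,2]<190)&(w[...,2]>-.01)&(w[...,2]<.014)&(w[...,0]>.42)&(w[...,0]<.7)&(w[...,1]<.13)&(w[...,1]>-.6)).astype(np.uint8)
    q=cv2.morphologyEx(q,cv2.MORPH_OPEN,np.ones((3,3)))
    l=cv2.connectedComponentsWithStats(q,connectivity=4); i=1+np.argmax(l[2][1:,4])
    P=w[l[1]==i]; print(n,len(P),np.median(P[:,2]),cv2.minAreaRect((P[:,:2]*1000).astype(np.float32)))
    q=(hsv[...,1]<40)&(w[...,2]>.029)&(w[...,2]<.045)&(w[...,1]>.1)&(w[...,1]<.24)&(w[...,0]>.53)&(w[...,0]<.62)
    P=w[q]; (c,r)=cv2.minEnclosingCircle((P[:,:2]*1000).astype(np.float32)); print('rim',c,r,P[:,2].mean())
    q=(hsv[...,1]<60)&(w[...,2]>.018)&(w[...,2]<.045)&(w[...,1]>.08)&(w[...,1]<.24)&(w[...,0]>.43)&(w[...,0]<.52)
    P=w[q]; print('handle',len(P),P.min(0),P.max(0),P[:,2].mean(),np.polyfit(P[:,0],P[:,1],1))
    q=(hsv[...,0]>8)&(hsv[...,0]<25)&(w[...,2]>.02)&(w[...,2]<.1)&(w[...,1]>.3)&(w[...,1]<.5)&(w[...,0]>.45)&(w[...,0]<.65)
E
python3 plan.py 0.457 0.025 0.17 5 40
```

```text
top 5982 0.005712527267021428 ((565.0867919921875, -139.96478271484375), (561.6707153320312, 100.63043212890625), 79.74755859375)
rim (562.2410888671875, 177.7881622314453) 38.22590637207031 0.034459122020059234
handle 121 [0.45201048 0.12810575 0.03022639] [0.51945459 0.16467005 0.04109995] 0.03526439888619603 [ 0.40380161 -0.05132929]
scene 141 0.005260505456412989 ((615.6829223632812, -0.20884323120117188), (49.87946701049805, 23.208988189697266), 79.44176483154297)
rim (563.7290649414062, 179.4848175048828) 36.00645065307617 0.03362978752552721
handle 115 [0.44451635 0.1279051  0.02543863] [0.51981775 0.16529199 0.04021248] 0.03433691542009662 [ 0.39933058 -0.04767938]
clock 0.10 eef [0.2408 0.6032 0.2302] j [ 1.108  0.124  1.652 -0.     1.368 -0.083] w 0.0852 gf 0.0 F [ 0.1 -0.4  0.1]
tcp [0.4692 0.0261 0.1554] t [ 0.914 -2.308 -0.299] w [-0.0321 -0.2219  0.1428] rows>= 15
```

```bash
python3 -m inch '[{"grip":-1,"tx":0.4,"ty":-1},{"grip":-1,"tx":0.4,"ty":-1},{"grip":-1,"tx":0.4,"ty":-1},{"grip":-1,"tx":0.4,"ty":-1},{"grip":-1,"tx":0.4,"ty":-1},{"grip":-1,"tx":0.4,"ty":-1},{"grip":-1,"tx":0.4,"ty":-1}]' 
python3 -m inch '[{"grip":-1,"tx":0.5,"ty":-1},{"grip":-1,"tx":0.5,"ty":-1},{"grip":-1,"tx":0.5,"ty":-1},{"grip":-1,"tx":0.5,"ty":-1},{"grip":-1,"tx":0.5,"ty":-1},{"grip":-1,"tx":0.5,"ty":-1},{"grip":-1,"tx":0.5,"ty":-1}]'
python3 plan.py 0.457 0.025 0.17 5 40
```

```text
clock 0.10 eef [0.2408 0.6032 0.2302] j [ 1.108  0.124  1.652 -0.     1.368 -0.083] w 0.0852 gf 0.0 F [ 0.1 -0.4  0.1]
tcp [0.4692 0.0261 0.1554] t [ 0.914 -2.308 -0.299] w [-0.0321 -0.2219  0.1428] rows>= 15$[0]: bad value
$[0]: bad value
```

Rows need all the fields.

```bash
python3 -m inch '[{"grip":-1,"tx":0.4,"ty":-1,"tz":0,"wx":0,"wy":0,"wz":0},{"grip":-1,"tx":0.4,"ty":-1,"tz":0,"wx":0,"wy":0,"wz":0},{"grip":-1,"tx":0.4,"ty":-1,"tz":0,"wx":0,"wy":0,"wz":0},{"grip":-1,"tx":0.4,"ty":-1,"tz":0,"wx":0,"wy":0,"wz":0},{"grip":-1,"tx":0.4,"ty":-1,"tz":0,"wx":0,"wy":0,"wz":0},{"grip":-1,"tx":0.4,"ty":-1,"tz":0,"wx":0,"wy":0,"wz":0},{"grip":-1,"tx":0.4,"ty":-1,"tz":0,"wx":0,"wy":0,"wz":0}]' 
python3 -m inch '[{"grip":-1,"tx":0.5,"ty":-1,"tz":0,"wx":0,"wy":0,"wz":0},{"grip":-1,"tx":0.5,"ty":-1,"tz":0,"wx":0,"wy":0,"wz":0},{"grip":-1,"tx":0.5,"ty":-1,"tz":0,"wx":0,"wy":0,"wz":0},{"grip":-1,"tx":0.5,"ty":-1,"tz":0,"wx":0,"wy":0,"wz":0},{"grip":-1,"tx":0.5,"ty":-1,"tz":0,"wx":0,"wy":0,"wz":0},{"grip":-1,"tx":0.5,"ty":-1,"tz":0,"wx":0,"wy":0,"wz":0},{"grip":-1,"tx":0.5,"ty":-1,"tz":0,"wx":0,"wy":0,"wz":0}]'
python3 plan.py 0.457 0.025 0.17 5 40
```

```text
clock: 0.68
eef_pos: [0.3417, 0.3501, 0.2307]
orientation: [0.19, 0.982, -0.001, 0.0]
wrist_force: [0.5, 0.4, 0.4]
gripper_width: 0.0851
grip_force: 0.0
clock: 1.27
eef_pos: [0.4666, 0.1007, 0.231]
orientation: [0.19, 0.982, -0.0, 0.0]
wrist_force: [-0.1, 0.2, 1.2]
gripper_width: 0.0853
grip_force: 0.0
clock 1.27 eef [0.4666 0.1007 0.231 ] j [ 1.000e-01 -2.710e-01  2.023e+00 -1.000e-03  1.389e+00 -1.088e+00] w 0.0853 gf 0.0 F [-0.1  0.2  1.2]
tcp [0.4692 0.0261 0.1554] t [ 0.01  -0.299 -0.302] w [-0.0327 -0.2217  0.1432] rows>= 7
```

```bash
python3 -m inch '[{"grip":-1,"tx":0.01,"ty":-0.3,"tz":-0.3,"wx":-0.0327,"wy":-0.2217,"wz":0.1432},{"grip":-1,"tx":0.01,"ty":-0.3,"tz":-0.3,"wx":-0.0327,"wy":-0.2217,"wz":0.1432},{"grip":-1,"tx":0.01,"ty":-0.3,"tz":-0.3,"wx":-0.0327,"wy":-0.2217,"wz":0.1432},{"grip":-1,"tx":0.01,"ty":-0.3,"tz":-0.3,"wx":-0.0327,"wy":-0.2217,"wz":0.1432},{"grip":-1,"tx":0.01,"ty":-0.3,"tz":-0.3,"wx":-0.0327,"wy":-0.2217,"wz":0.1432},{"grip":-1,"tx":0.01,"ty":-0.3,"tz":-0.3,"wx":-0.0327,"wy":-0.2217,"wz":0.1432},{"grip":-1,"tx":0.01,"ty":-0.3,"tz":-0.3,"wx":-0.0327,"wy":-0.2217,"wz":0.1432},{"grip":-1,"tx":0.01,"ty":-0.3,"tz":-0.3,"wx":-0.0327,"wy":-0.2217,"wz":0.1432},{"grip":-1,"tx":0.01,"ty":-0.3,"tz":-0.3,"wx":-0.0327,"wy":-0.2217,"wz":0.1432}]'
python3 plan.py 0.457 0.025 0.03 5 40
python3 - <<'E'
# in-plane fit from logged poses
from h import *; st=arm.read_state(); j=st['joints']; print(j, j[1]+j[2]+j[4])
from scipy.optimize import least_squares
from scipy.spatial.transform import Rotation as R
D=[([1.10839866,.124464651,1.65151797,0,1.36752239,-.0826],[.24076,.60318,.23017],[.188766576,.98202152,-.000922,-.00025]),([.1,-.271,2.023,-.001,1.389,-1.088],[.4666,.1007,.231],[.19,.982,0,0]),(list(j),list(st['eef_pos']),list(st['orientation']))]
for q,p,o in D:
    r=R.from_quat(o).as_matrix(); wr=np.array(p)-0.0*r[:,2]; c,s=np.cos(q[0]),np.sin(q[0])
    print(np.round([c*p[0]+s*p[1],-s*p[0]+c*p[1],p[2]],4),'toolz planar',np.round([c*r[0,2]+s*r[1,2],-s*r[0,2]+c*r[1,2],r[2,2]],3),np.round(q,3))
E
```

```text
clock: 2.02
eef_pos: [0.4677, 0.0283, 0.1554]
orientation: [-0.041, 0.939, 0.015, 0.341]
wrist_force: [0.7, 0.0, 0.5]
gripper_width: 0.0854
grip_force: 0.0
clock 2.02 eef [0.4677 0.0283 0.1554] j [-0.14  -0.707  2.541  0.244  0.639 -1.943] w 0.0854 gf 0.0 F [0.7 0.  0.5]
tcp [0.4692 0.0261 0.0154] t [ 0.006 -0.009 -0.56 ] w [ 0.     -0.0008  0.0001] rows>= 4
[-0.14004107 -0.7072486   2.54083605  0.24415119  0.63938177 -1.94344661] 2.4729692088558126
[0.6472 0.0536 0.2302] toolz planar [-0.002 -0.    -1.   ] [ 1.108  0.124  1.652  0.     1.368 -0.083]
[0.4743 0.0536 0.231 ] toolz planar [ 0.  0. -1.] [ 1.000e-01 -2.710e-01  2.023e+00 -1.000e-03  1.389e+00 -1.088e+00]
[0.4591 0.0933 0.1554] toolz planar [ 0.625  0.144 -0.768] [-0.14  -0.707  2.541  0.244  0.639 -1.943]
```

```bash
cat > look.py <<'E'
from meas import *
import sys
for n in sys.argv[1:]:
    p,d,m=snap(n); w=cloud(d,m); print(n,'%.2f'%arm.read_state()['clock'])
    for c,z,P,r in top_faces(p,w,.04,.056):
        if r[0]<.52: print(' lying px',c,'z %.3f'%z,'rect',np.round(r,3))
    for c,z,P,r in top_faces(p,w,.066,.09,amin=30):
        if .4<r[0]<.65 and max(r[2:4])<60: print(' standing px',c,'z %.3f'%z,'rect',np.round(r,3))
E
python3 look.py scene top wrist
```

```text
scene 2.07
 lying px [185. 180.] z 0.048 rect [ 0.412 -0.272 51.355 82.165 77.973]
 lying px [235. 194.] z 0.049 rect [ 0.445 -0.12  50.587 80.807 71.979]
 lying px [287. 203.] z 0.049 rect [4.6300e-01 2.5000e-02 7.7803e+01 4.6552e+01 6.5860e+00]
 standing px [177. 215.] z 0.077 rect [ 0.551 -0.256 48.935 51.139 74.05 ]
 standing px [275. 236.] z 0.078 rect [5.8700e-01 1.1000e-02 5.0412e+01 4.8675e+01 7.8598e+01]
top 2.12
 lying px [291. 271.] z 0.049 rect [4.6500e-01 2.4000e-02 7.0123e+01 4.7428e+01 4.3390e+00]
 lying px [346. 278.] z 0.049 rect [ 0.447 -0.122 48.649 72.753 70.532]
 lying px [404. 291.] z 0.049 rect [ 0.415 -0.274 49.655 72.678 76.194]
 standing px [298. 225.] z 0.079 rect [5.8700e-01 9.0000e-03 4.7734e+01 4.7706e+01 7.4435e+01]
 standing px [398. 239.] z 0.079 rect [ 0.553 -0.259 48.569 47.528 77.768]
wrist 2.17
 lying px [43. 60.] z 0.049 rect [ 0.446 -0.121 48.71  74.841 70.149]
 lying px [279.  59.] z 0.047 rect [4.2600e-01 2.3000e-02 3.9570e+00 4.5526e+01 2.1590e+00]
 lying px [273. 132.] z 0.049 rect [4.840e-01 2.600e-02 2.933e+01 4.878e+01 2.108e+00]
 standing px [251. 218.] z 0.078 rect [5.8400e-01 9.0000e-03 4.7154e+01 4.7483e+01 7.4086e+01]
```

```bash
python3 -m inch '[{"grip":-1,"tx":0.005,"ty":-0.01,"tz":-0.28,"wx":0,"wy":0,"wz":0},{"grip":-1,"tx":0.005,"ty":-0.01,"tz":-0.28,"wx":0,"wy":0,"wz":0},{"grip":-1,"tx":0.005,"ty":-0.01,"tz":-0.28,"wx":0,"wy":0,"wz":0}]'; python3 plan.py 0.457 0.025 0.028 5 40
```

```text
clock: 2.42
eef_pos: [0.4661, 0.0271, 0.0793]
orientation: [-0.042, 0.941, 0.016, 0.335]
wrist_force: [-0.4, 0.4, -1.6]
gripper_width: 0.0855
grip_force: 0.0
clock 2.42 eef [0.4661 0.0271 0.0793] j [-0.147 -0.561  2.598  0.347  0.458 -2.067] w 0.0855 gf 0.0 F [-0.4  0.4 -1.6]
tcp [0.4692 0.0261 0.0134] t [ 0.012 -0.004 -0.263] w [-0.0005 -0.0044 -0.0008] rows>= 2
```

```bash
python3 plan.py 0.457 0.025 0.028 5 35
```

```text
clock 2.42 eef [0.4661 0.0271 0.0793] j [-0.147 -0.561  2.598  0.347  0.458 -2.067] w 0.0855 gf 0.0 F [-0.4  0.4 -1.6]
tcp [0.4679 0.0259 0.0124] t [ 0.007 -0.005 -0.267] w [-0.0029  0.0233 -0.0008] rows>= 2
```

```bash
python3 -m inch '[{"grip":-1,"tx":0.007,"ty":-0.005,"tz":-0.27,"wx":-0.003,"wy":0.023,"wz":0},{"grip":-1,"tx":0.007,"ty":-0.005,"tz":-0.27,"wx":-0.003,"wy":0.023,"wz":0},{"grip":-1,"tx":0.007,"ty":-0.005,"tz":-0.27,"wx":-0.003,"wy":0.023,"wz":0},{"grip":-1,"tx":0.007,"ty":-0.005,"tz":-0.27,"wx":-0.003,"wy":0.023,"wz":0},{"grip":-1,"tx":0.007,"ty":-0.005,"tz":-0.27,"wx":-0.003,"wy":0.023,"wz":0},{"grip":-1,"tx":0.007,"ty":-0.005,"tz":-0.27,"wx":-0.003,"wy":0.023,"wz":0}]'; python3 plan.py 0.457 0.025 0.028 5 35
```

```text
clock: 2.92
eef_pos: [0.4734, 0.0248, 0.0216]
orientation: [-0.043, 0.95, 0.012, 0.309]
wrist_force: [-0.1, -0.4, 0.0]
gripper_width: 0.0853
grip_force: 0.0
clock 2.92 eef [0.4734 0.0248 0.0216] j [-0.136 -0.353  2.57   0.405  0.331 -2.142] w 0.0853 gf 0.0 F [-0.1 -0.4  0. ]
tcp [0.4679 0.0259 0.0124] t [-0.022  0.005 -0.037] w [ 0.0009  0.0059 -0.0007] rows>= 1
```

```bash
python3 plan.py 0.457 0.025 0.026 5 29; python3 -m inch '[{"grip":-1,"tx":-0.026,"ty":0.005,"tz":-0.03,"wx":-0.003,"wy":0.037,"wz":0},{"grip":-1,"tx":-0.026,"ty":0.005,"tz":-0.03,"wx":-0.003,"wy":0.037,"wz":0},{"grip":-1,"tx":-0.026,"ty":0.005,"tz":-0.03,"wx":-0.003,"wy":0.037,"wz":0},{"grip":-1,"tx":-0.026,"ty":0.005,"tz":-0.03,"wx":-0.003,"wy":0.037,"wz":0},{"grip":-1,"tx":-0.026,"ty":0.005,"tz":-0.03,"wx":-0.003,"wy":0.037,"wz":0}]';  python3 plan.py 0.457 0.025 0.026 5 29
```

```text
clock 2.92 eef [0.4734 0.0248 0.0216] j [-0.136 -0.353  2.57   0.405  0.331 -2.142] w 0.0853 gf 0.0 F [-0.1 -0.4  0. ]
tcp [0.4662 0.0258 0.0094] t [-0.029  0.004 -0.049] w [-0.002   0.0391 -0.0008] rows>= 1
clock: 3.33
eef_pos: [0.465, 0.0262, 0.0117]
orientation: [-0.044, 0.967, 0.01, 0.252]
wrist_force: [-0.1, -0.4, 0.4]
gripper_width: 0.0852
grip_force: 0.0
clock 3.33 eef [0.465  0.0262 0.0117] j [-0.118 -0.31   2.525  0.236  0.436 -1.968] w 0.0852 gf 0.0 F [-0.1 -0.4  0.4]
tcp [0.4662 0.0258 0.0094] t [ 0.005 -0.002 -0.009] w [ 0.0007  0.0014 -0.0008] rows>= 1
```

```bash
python3 -m inch '[{"grip":1,"tx":0,"ty":0,"tz":0,"wx":0,"wy":0,"wz":0},{"grip":1,"tx":0,"ty":0,"tz":0,"wx":0,"wy":0,"wz":0},{"grip":1,"tx":0,"ty":0,"tz":0,"wx":0,"wy":0,"wz":0},{"grip":1,"tx":0,"ty":0,"tz":0,"wx":0,"wy":0,"wz":0},{"grip":1,"tx":0,"ty":0,"tz":0,"wx":0,"wy":0,"wz":0},{"grip":1,"tx":0,"ty":0,"tz":0,"wx":0,"wy":0,"wz":0},{"grip":1,"tx":0,"ty":0,"tz":0,"wx":0,"wy":0,"wz":0},{"grip":1,"tx":0,"ty":0,"tz":0,"wx":0,"wy":0,"wz":0}]' 60
python3 -m inch '[{"grip":1,"tx":0,"ty":0,"tz":0.5,"wx":0,"wy":0,"wz":0},{"grip":1,"tx":0,"ty":0,"tz":0.5,"wx":0,"wy":0,"wz":0},{"grip":1,"tx":0,"ty":0,"tz":0.5,"wx":0,"wy":0,"wz":0},{"grip":1,"tx":0,"ty":0,"tz":0.5,"wx":0,"wy":0,"wz":0},{"grip":1,"tx":0,"ty":0,"tz":0.5,"wx":0,"wy":0,"wz":0},{"grip":1,"tx":0,"ty":0,"tz":0.5,"wx":0,"wy":0,"wz":0}]'
python3 plan.py 0.57 -0.08 0.2 -10.25 -61
```

```text
clock: 4.0
eef_pos: [0.465, 0.0261, 0.0114]
orientation: [-0.044, 0.967, 0.01, 0.251]
wrist_force: [-2.3, -0.4, 1.1]
gripper_width: 0.0478
grip_force: 62.2
clock: 4.5
eef_pos: [0.4641, 0.0263, 0.135]
orientation: [-0.044, 0.967, 0.01, 0.25]
wrist_force: [-0.5, 0.7, -3.1]
gripper_width: 0.0473
grip_force: 62.8
clock 4.50 eef [0.4641 0.0263 0.135 ] j [-0.118 -0.569  2.451  0.142  0.767 -1.856] w 0.0473 gf 62.8 F [-0.5  0.7 -3.1]
tcp [ 0.5536 -0.077   0.1908] t [ 0.358 -0.413  0.223] w [ 0.0229  0.5007 -0.0678] rows>= 13
```

```bash
python3 -m inch '[{"grip":1,"tx":0.36,"ty":-0.41,"tz":0.3,"wx":0.0229,"wy":0.5007,"wz":-0.0678},{"grip":1,"tx":0.36,"ty":-0.41,"tz":0.3,"wx":0.0229,"wy":0.5007,"wz":-0.0678},{"grip":1,"tx":0.36,"ty":-0.41,"tz":0.3,"wx":0.0229,"wy":0.5007,"wz":-0.0678},{"grip":1,"tx":0.36,"ty":-0.41,"tz":0.3,"wx":0.0229,"wy":0.5007,"wz":-0.0678},{"grip":1,"tx":0.36,"ty":-0.41,"tz":0.3,"wx":0.0229,"wy":0.5007,"wz":-0.0678},{"grip":1,"tx":0.36,"ty":-0.41,"tz":0.3,"wx":0.0229,"wy":0.5007,"wz":-0.0678},{"grip":1,"tx":0.36,"ty":-0.41,"tz":0.3,"wx":0.0229,"wy":0.5007,"wz":-0.0678},{"grip":1,"tx":0.36,"ty":-0.41,"tz":0.3,"wx":0.0229,"wy":0.5007,"wz":-0.0678},{"grip":1,"tx":0.36,"ty":-0.41,"tz":0.3,"wx":0.0229,"wy":0.5007,"wz":-0.0678},{"grip":1,"tx":0.36,"ty":-0.41,"tz":0.3,"wx":0.0229,"wy":0.5007,"wz":-0.0678},{"grip":1,"tx":0.36,"ty":-0.41,"tz":0.3,"wx":0.0229,"wy":0.5007,"wz":-0.0678},{"grip":1,"tx":0.36,"ty":-0.41,"tz":0.3,"wx":0.0229,"wy":0.5007,"wz":-0.0678},{"grip":1,"tx":0.36,"ty":-0.41,"tz":0.3,"wx":0.0229,"wy":0.5007,"wz":-0.0678},{"grip":1,"tx":0.36,"ty":-0.41,"tz":0.3,"wx":0.0229,"wy":0.5007,"wz":-0.0678},{"grip":1,"tx":0.36,"ty":-0.41,"tz":0.3,"wx":0.0229,"wy":0.5007,"wz":-0.0678},{"grip":1,"tx":0.36,"ty":-0.41,"tz":0.3,"wx":0.0229,"wy":0.5007,"wz":-0.0678},{"grip":1,"tx":0.36,"ty":-0.41,"tz":0.3,"wx":0.0229,"wy":0.5007,"wz":-0.0678}]'
python3 plan.py 0.576 -0.08 0.2 -10.25 -61; python3 - <<'E'
from h import *
for n in('scene','top'): p,d,m=snap(n,n+'2.png'); np.savez('/tmp/'+n,p=p,w=cloud(d,m))
E
```

```text
clock: 5.92
eef_pos: [0.5549, -0.0763, 0.2121]
orientation: [0.077, 0.859, 0.045, -0.503]
wrist_force: [-0.4, 0.5, -1.7]
gripper_width: 0.0472
grip_force: 62.7
clock 5.92 eef [ 0.5549 -0.0763  0.2121] j [-0.216  0.562  1.375 -0.043  2.263 -1.617] w 0.0472 gf 62.7 F [-0.4  0.5 -1.7]
tcp [ 0.5596 -0.077   0.1908] t [ 0.019 -0.003 -0.085] w [ 0.0003  0.0016 -0.0002] rows>= 1
```

View pics/scene2.png

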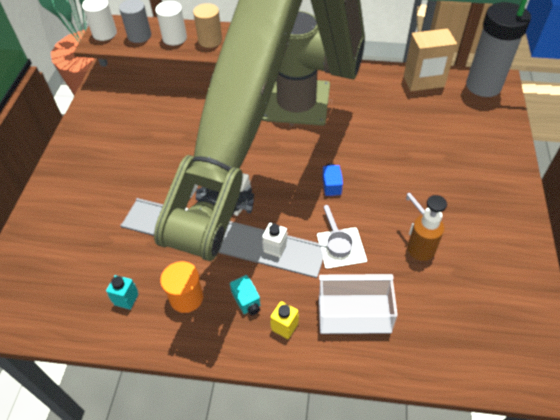

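The scene picture shows bottle A gripped and turned, with the hand over the lane at about (225,190) and the wrist at (190,230) near the orange tub at (182,287).

```bash
python3 - <<'E'
from h import *
f=np.load('/tmp/scene.npz');p,w=f['p'],f['w']; hsv=cv2.cvtColor(p,cv2.COLOR_RGB2HSV)
q=(hsv[...,0]<15)&(hsv[...,1]>200)&(hsv[...,2]>180)&(w[...,2]>.09)&(w[...,2]<.12)&(w[...,0]>.6); P=w[q]; print('tub',np.nanmedian(P,0),(P.min(0)+P.max(0))/2)
q=(hsv[...,0]>75)&(hsv[...,0]<95)&(hsv[...,1]>120)&(w[...,2]>.03)&(w[...,0]>.6)&(w[...,2]<.1); P=w[q]; print('turq x range',P.min(0),P.max(0))
g=(hsv[...,0]>20)&(hsv[...,0]<60)&(w[...,2]>.12)&(w[...,0]>.5)
P=w[g]; print('arm low/far', P[np.argsort(P[:,2])[:1]], P[np.argmax(P[:,0])], np.percentile(P[:,2],[1,10,50]))
s=arm.read_state(); 
for (v,u) in ((230,190),(240,190),(200,180),(245,175),(245,205)): print(u,v,w[v,u].round(3))
E
```

```text
tub [ 0.77035837 -0.16410102  0.10093528] [ 0.76660083 -0.17995372  0.099108  ]
turq x range [ 0.70483202 -0.36871512  0.0300971 ] [ 0.80760857 -0.00539069  0.09533253]
arm low/far [[0.55647528 0.40647029 0.12291767]] [ 0.84487915 -0.07129743  0.35021325] [0.15156982 0.35687916 0.42712394]
190 230 [ 0.809 -0.109  0.382]
190 240 [ 0.823 -0.108  0.37 ]
180 200 [ 0.737 -0.147  0.376]
175 245 [ 0.828 -0.138  0.354]
205 245 [ 0.833 -0.076  0.373]
```

```bash
python3 plan.py 0.575 -0.086 0.12 3 -55.8
```

```text
clock 6.02 eef [ 0.5551 -0.0763  0.2128] j [-0.216  0.562  1.374 -0.043  2.264 -1.616] w 0.0478 gf 62.7 F [ 0.2 -0.2 -0.9]
tcp [ 0.5593 -0.0868  0.1093] t [ 0.017 -0.042 -0.414] w [-0.0016 -0.027   0.0734] rows>= 3
```

```bash
python3 -m inch '[{"grip":1,"tx":0.017,"ty":-0.042,"tz":-0.41,"wx":-0.0016,"wy":-0.027,"wz":0.0734},{"grip":1,"tx":0.017,"ty":-0.042,"tz":-0.41,"wx":-0.0016,"wy":-0.027,"wz":0.0734},{"grip":1,"tx":0.017,"ty":-0.042,"tz":-0.41,"wx":-0.0016,"wy":-0.027,"wz":0.0734},{"grip":1,"tx":0.017,"ty":-0.042,"tz":-0.41,"wx":-0.0016,"wy":-0.027,"wz":0.0734},{"grip":1,"tx":0.017,"ty":-0.042,"tz":-0.41,"wx":-0.0016,"wy":-0.027,"wz":0.0734},{"grip":1,"tx":0.017,"ty":-0.042,"tz":-0.41,"wx":-0.0016,"wy":-0.027,"wz":0.0734},{"grip":1,"tx":0.017,"ty":-0.042,"tz":-0.41,"wx":-0.0016,"wy":-0.027,"wz":0.0734}]'; python3 plan.py 0.575 -0.086 0.054 3 -55.8
python3 - <<'E'
from h import *
p,d,m=snap('scene'); w=cloud(d,m); cv2.imwrite('pics/s3.png',cv2.resize(p[120:330,100:380,::-1],None,fx=2.8,fy=2.8))
E
```

```text
clock: 6.6
eef_pos: [0.5606, -0.0874, 0.1115]
orientation: [-0.022, 0.884, -0.012, -0.467]
wrist_force: [-0.1, -1.0, -2.2]
gripper_width: 0.0473
grip_force: 62.7
clock 6.60 eef [ 0.5606 -0.0874  0.1115] j [-0.163  0.63   1.424 -0.199  2.042 -1.784] w 0.0473 gf 62.7 F [-0.1 -1.  -2.2]
tcp [ 0.5593 -0.0868  0.0433] t [-0.005  0.002 -0.273] w [0.0003 0.0003 0.0004] rows>= 2
```

View pics/s3.png

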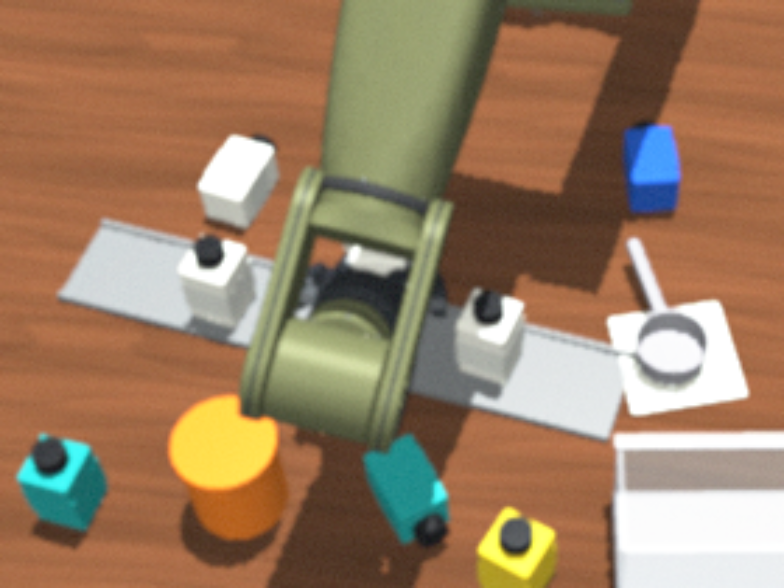

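The crop shows the wrist at (330,370), beside the tub at (230,460) with room to spare, and neighbour1 clear at (490,330).

```bash
python3 -m inch '[{"grip":1,"tx":-0.003,"ty":0.002,"tz":-0.1,"wx":0,"wy":0,"wz":0},{"grip":1,"tx":-0.003,"ty":0.002,"tz":-0.2,"wx":0,"wy":0,"wz":0},{"grip":1,"tx":-0.003,"ty":0.002,"tz":-0.26,"wx":0,"wy":0,"wz":0},{"grip":1,"tx":-0.003,"ty":0.002,"tz":-0.265,"wx":0,"wy":0,"wz":0},{"grip":1,"tx":-0.003,"ty":0.002,"tz":-0.265,"wx":0,"wy":0,"wz":0}]'; python3 plan.py 0.575 -0.086 0.054 3 -55.8
```

```text
clock: 7.07
eef_pos: [0.5581, -0.0865, 0.0424]
orientation: [-0.023, 0.882, -0.012, -0.47]
wrist_force: [0.6, 0.5, -2.2]
gripper_width: 0.0475
grip_force: 62.8
clock 7.07 eef [ 0.5581 -0.0865  0.0424] j [-0.163  0.715  1.43  -0.192  1.959 -1.765] w 0.0475 gf 62.8 F [ 0.6  0.5 -2.2]
tcp [ 0.5593 -0.0868  0.0433] t [ 0.005 -0.001  0.004] w [-0.     -0.0018  0.0002] rows>= 1
```

```bash
python3 -m inch '[{"grip":1,"tx":0,"ty":0,"tz":-0.004,"wx":0,"wy":0,"wz":0},{"grip":1,"tx":0,"ty":0,"tz":-0.008,"wx":0,"wy":0,"wz":0},{"grip":1,"tx":0,"ty":0,"tz":-0.012,"wx":0,"wy":0,"wz":0},{"grip":1,"tx":0,"ty":0,"tz":-0.012,"wx":0,"wy":0,"wz":0}]'
python3 -m inch '[{"grip":-0.13,"tx":0,"ty":0,"tz":0,"wx":0,"wy":0,"wz":0},{"grip":-0.16,"tx":0,"ty":0,"tz":0,"wx":0,"wy":0,"wz":0},{"grip":-0.2,"tx":0,"ty":0,"tz":0,"wx":0,"wy":0,"wz":0},{"grip":-0.25,"tx":0,"ty":0,"tz":0,"wx":0,"wy":0,"wz":0},{"grip":-0.35,"tx":0,"ty":0,"tz":0,"wx":0,"wy":0,"wz":0},{"grip":-0.4,"tx":0,"ty":0,"tz":0,"wx":0,"wy":0,"wz":0},{"grip":-0.4,"tx":0,"ty":0,"tz":0,"wx":0,"wy":0,"wz":0}]' 20
python3 plan.py 0.66 -0.08 0.115 3 -55.8
```

```text
clock: 7.4
eef_pos: [0.559, -0.0864, 0.0404]
orientation: [-0.023, 0.883, -0.012, -0.469]
wrist_force: [-0.4, 0.0, -1.8]
gripper_width: 0.0474
grip_force: 62.8
clock: 7.98
eef_pos: [0.5585, -0.0863, 0.0396]
orientation: [-0.023, 0.883, -0.012, -0.469]
wrist_force: [0.5, -0.7, -0.1]
gripper_width: 0.0596
grip_force: 0.0
clock 7.98 eef [ 0.5585 -0.0863  0.0396] j [-0.162  0.718  1.43  -0.191  1.954 -1.764] w 0.0596 gf 0.0 F [ 0.5 -0.7 -0.1]
tcp [ 0.6443 -0.0808  0.1043] t [0.343 0.022 0.259] w [ 0.     -0.0012  0.0001] rows>= 3
```

```bash
python3 -m inch '[{"grip":-0.4,"tx":0.166,"ty":0.009,"tz":0.112,"wx":0,"wy":0,"wz":0},{"grip":-0.4,"tx":0.32,"ty":0.018,"tz":0.224,"wx":0,"wy":0,"wz":0},{"grip":-0.4,"tx":0.32,"ty":0.018,"tz":0.224,"wx":0,"wy":0,"wz":0},{"grip":-0.4,"tx":0.32,"ty":0.018,"tz":0.9,"wx":0,"wy":0,"wz":0},{"grip":-0.4,"tx":0.32,"ty":0.018,"tz":0.9,"wx":0,"wy":0,"wz":0},{"grip":-0.4,"tx":0.32,"ty":0.018,"tz":0.9,"wx":0,"wy":0,"wz":0},{"grip":-0.4,"tx":0.32,"ty":0.018,"tz":0.9,"wx":0,"wy":0,"wz":0},{"grip":-0.4,"tx":0.32,"ty":0.018,"tz":0.9,"wx":0,"wy":0,"wz":0}]'
python3 look.py scene top;  python3 plan.py 0.443 -0.119 0.25 -19.5 29
```

```text
clock: 8.65
eef_pos: [0.6406, -0.082, 0.2751]
orientation: [-0.022, 0.886, -0.013, -0.463]
wrist_force: [0.7, -0.6, 1.4]
gripper_width: 0.0597
grip_force: 0.0
scene 8.70
 lying px [180. 180.] z 0.049 rect [ 0.412 -0.284 33.781 81.348 87.542]
 standing px [168. 215.] z 0.078 rect [ 0.561 -0.278 31.417 17.564 30.998]
 standing px [244. 228.] z 0.078 rect [ 5.7400e-01 -6.8000e-02  2.0467e+01  4.8626e+01  8.4186e+01]
 standing px [275. 236.] z 0.077 rect [5.8600e-01 1.1000e-02 4.8070e+01 5.0200e+01 7.5432e+01]
top 8.75
 lying px [404. 291.] z 0.049 rect [ 0.415 -0.274 48.797 72.762 76.173]
 standing px [398. 238.] z 0.079 rect [ 0.552 -0.259 49.275 47.325 77.2  ]
clock 8.75 eef [ 0.6395 -0.082   0.2682] j [-0.142  0.651  1.113 -0.222  2.327 -1.834] w 0.0598 gf 0.0 F [ 0.3 -0.9 -0.4]
tcp [ 0.4517 -0.1221  0.2334] t [-0.751 -0.16  -0.139] w [-0.0675 -0.4677 -0.1009] rows>= 13
```

```bash
python3 -m inch '[{"grip":-0.4,"tx":-0.75,"ty":-0.16,"tz":-0.14,"wx":-0.0675,"wy":-0.4677,"wz":-0.1009},{"grip":-1,"tx":-0.75,"ty":-0.16,"tz":-0.14,"wx":-0.0675,"wy":-0.4677,"wz":-0.1009},{"grip":-1,"tx":-0.75,"ty":-0.16,"tz":-0.14,"wx":-0.0675,"wy":-0.4677,"wz":-0.1009},{"grip":-1,"tx":-0.75,"ty":-0.16,"tz":-0.14,"wx":-0.0675,"wy":-0.4677,"wz":-0.1009},{"grip":-1,"tx":-0.75,"ty":-0.16,"tz":-0.14,"wx":-0.0675,"wy":-0.4677,"wz":-0.1009},{"grip":-1,"tx":-0.75,"ty":-0.16,"tz":-0.14,"wx":-0.0675,"wy":-0.4677,"wz":-0.1009},{"grip":-1,"tx":-0.75,"ty":-0.16,"tz":-0.14,"wx":-0.0675,"wy":-0.4677,"wz":-0.1009},{"grip":-1,"tx":-0.75,"ty":-0.16,"tz":-0.14,"wx":-0.0675,"wy":-0.4677,"wz":-0.1009},{"grip":-1,"tx":-0.75,"ty":-0.16,"tz":-0.14,"wx":-0.0675,"wy":-0.4677,"wz":-0.1009},{"grip":-1,"tx":-0.75,"ty":-0.16,"tz":-0.14,"wx":-0.0675,"wy":-0.4677,"wz":-0.1009},{"grip":-1,"tx":-0.75,"ty":-0.16,"tz":-0.14,"wx":-0.0675,"wy":-0.4677,"wz":-0.1009},{"grip":-1,"tx":-0.75,"ty":-0.16,"tz":-0.14,"wx":-0.0675,"wy":-0.4677,"wz":-0.1009},{"grip":-1,"tx":-0.75,"ty":-0.16,"tz":-0.14,"wx":-0.0675,"wy":-0.4677,"wz":-0.1009},{"grip":-1,"tx":-0.75,"ty":-0.16,"tz":-0.14,"wx":-0.0675,"wy":-0.4677,"wz":-0.1009},{"grip":-1,"tx":-0.75,"ty":-0.16,"tz":-0.14,"wx":-0.0675,"wy":-0.4677,"wz":-0.1009},{"grip":-1,"tx":-0.75,"ty":-0.16,"tz":-0.14,"wx":-0.0675,"wy":-0.4677,"wz":-0.1009}]'
python3 look.py scene top;  python3 plan.py 0.4405 -0.119 0.1 -19.5 29;  python3 plan.py 0.4405 -0.119 0.028 -19.5 29
```

```text
clock: 10.08
eef_pos: [0.4518, -0.1221, 0.2301]
orientation: [0.163, 0.955, -0.042, 0.243]
wrist_force: [-0.3, -0.0, 0.0]
gripper_width: 0.0853
grip_force: 0.0
scene 10.13
 lying px [184. 180.] z 0.049 rect [ 0.412 -0.272 51.755 78.654 76.353]
 lying px [235. 194.] z 0.049 rect [ 0.447 -0.12  51.162 76.143 70.596]
 standing px [177. 215.] z 0.078 rect [ 0.553 -0.257 50.923 50.58  76.314]
 standing px [239. 228.] z 0.078 rect [ 0.575 -0.084 53.006 47.772  3.875]
 standing px [275. 236.] z 0.078 rect [5.8500e-01 1.1000e-02 4.9240e+01 5.0035e+01 7.5809e+01]
top 10.18
 lying px [350. 271.] z 0.049 rect [ 0.463 -0.127 45.201 38.537 69.26 ]
 lying px [405. 291.] z 0.049 rect [ 0.414 -0.274 49.6   72.751 76.47 ]
 standing px [298. 225.] z 0.079 rect [5.8700e-01 9.0000e-03 4.7723e+01 4.7423e+01 7.4602e+01]
 standing px [333. 229.] z 0.079 rect [ 0.576 -0.087 47.041 48.171  2.607]
 standing px [398. 239.] z 0.079 rect [ 0.553 -0.259 48.96  47.52  76.678]
clock 10.18 eef [ 0.452  -0.1221  0.2303] j [-0.394 -0.643  2.33   0.033  0.958 -1.639] w 0.0855 gf 0.0 F [-0.3  0.3 -0.2]
tcp [ 0.4492 -0.1221  0.0834] t [-0.011  0.    -0.588] w [-0.0008 -0.0024 -0.0006] rows>= 4
clock 10.18 eef [ 0.452  -0.1221  0.2303] j [-0.394 -0.643  2.33   0.033  0.958 -1.639] w 0.0855 gf 0.0 F [-0.3  0.3 -0.2]
tcp [ 0.4492 -0.1221  0.0114] t [-0.011  0.    -0.876] w [-0.0008 -0.0024 -0.0006] rows>= 6
```

```bash
python3 -m inch '[{"grip":-1,"tx":-0.011,"ty":0,"tz":-0.6,"wx":0,"wy":-0.002,"wz":0},{"grip":-1,"tx":-0.011,"ty":0,"tz":-0.6,"wx":0,"wy":-0.002,"wz":0},{"grip":-1,"tx":-0.011,"ty":0,"tz":-0.6,"wx":0,"wy":-0.002,"wz":0},{"grip":-1,"tx":-0.011,"ty":0,"tz":-0.7,"wx":0,"wy":-0.002,"wz":0},{"grip":-1,"tx":-0.011,"ty":0,"tz":-0.8,"wx":0,"wy":-0.002,"wz":0},{"grip":-1,"tx":-0.011,"ty":0,"tz":-0.87,"wx":0,"wy":-0.002,"wz":0},{"grip":-1,"tx":-0.011,"ty":0,"tz":-0.87,"wx":0,"wy":-0.002,"wz":0},{"grip":-1,"tx":-0.011,"ty":0,"tz":-0.87,"wx":0,"wy":-0.002,"wz":0}]'
python3 plan.py 0.4405 -0.119 0.028 -19.5 29
```

```text
clock: 10.85
eef_pos: [0.4482, -0.1217, 0.0112]
orientation: [0.164, 0.955, -0.041, 0.245]
wrist_force: [0.1, 0.3, -0.0]
gripper_width: 0.085
grip_force: 0.0
clock 10.85 eef [ 0.4482 -0.1217  0.0112] j [-0.4   -0.308  2.522  0.076  0.428 -1.692] w 0.0850 gf 0.0 F [ 0.1  0.3 -0. ]
tcp [ 0.4492 -0.1221  0.0114] t [ 0.004 -0.001  0.001] w [-0.0012 -0.0011 -0.0006] rows>= 1
```

```bash
python3 -m inch '[{"grip":1,"tx":0,"ty":0,"tz":0,"wx":0,"wy":0,"wz":0},{"grip":1,"tx":0,"ty":0,"tz":0,"wx":0,"wy":0,"wz":0},{"grip":1,"tx":0,"ty":0,"tz":0,"wx":0,"wy":0,"wz":0},{"grip":1,"tx":0,"ty":0,"tz":0,"wx":0,"wy":0,"wz":0},{"grip":1,"tx":0,"ty":0,"tz":0,"wx":0,"wy":0,"wz":0},{"grip":1,"tx":0,"ty":0,"tz":0,"wx":0,"wy":0,"wz":0},{"grip":1,"tx":0,"ty":0,"tz":0,"wx":0,"wy":0,"wz":0},{"grip":1,"tx":0,"ty":0,"tz":0,"wx":0,"wy":0,"wz":0}]' 60
python3 -m inch '[{"grip":1,"tx":0,"ty":0,"tz":0.7,"wx":0,"wy":0,"wz":0},{"grip":1,"tx":0,"ty":0,"tz":0.7,"wx":0,"wy":0,"wz":0},{"grip":1,"tx":0,"ty":0,"tz":0.7,"wx":0,"wy":0,"wz":0},{"grip":1,"tx":0,"ty":0,"tz":0.7,"wx":0,"wy":0,"wz":0},{"grip":1,"tx":0,"ty":0,"tz":0.7,"wx":0,"wy":0,"wz":0},{"grip":1,"tx":0,"ty":0,"tz":0.7,"wx":0,"wy":0,"wz":0},{"grip":1,"tx":0,"ty":0,"tz":0.7,"wx":0,"wy":0,"wz":0}]'
python3 plan.py 0.556 -0.1693 0.2 -10.25 -52.3
```

```text
clock: 11.52
eef_pos: [0.4501, -0.1226, 0.0147]
orientation: [0.163, 0.954, -0.042, 0.249]
wrist_force: [-2.6, 0.9, 7.2]
gripper_width: 0.0474
grip_force: 62.9
clock: 12.1
eef_pos: [0.4478, -0.1217, 0.1868]
orientation: [0.163, 0.954, -0.041, 0.246]
wrist_force: [-0.1, 1.6, -2.6]
gripper_width: 0.0474
grip_force: 62.7
clock 12.10 eef [ 0.4478 -0.1217  0.1868] j [-0.4   -0.629  2.396  0.041  0.871 -1.65 ] w 0.0474 gf 62.7 F [-0.1  1.6 -2.6]
tcp [ 0.5412 -0.1666  0.1884] t [ 0.373 -0.18   0.006] w [0.1151 0.4368 0.0425] rows>= 12
```

```bash
python3 -m inch '[{"grip":1,"tx":0.37,"ty":-0.18,"tz":0.02,"wx":0.1151,"wy":0.4368,"wz":0.0425},{"grip":1,"tx":0.37,"ty":-0.18,"tz":0.02,"wx":0.1151,"wy":0.4368,"wz":0.0425},{"grip":1,"tx":0.37,"ty":-0.18,"tz":0.02,"wx":0.1151,"wy":0.4368,"wz":0.0425},{"grip":1,"tx":0.37,"ty":-0.18,"tz":0.02,"wx":0.1151,"wy":0.4368,"wz":0.0425},{"grip":1,"tx":0.37,"ty":-0.18,"tz":0.02,"wx":0.1151,"wy":0.4368,"wz":0.0425},{"grip":1,"tx":0.37,"ty":-0.18,"tz":0.02,"wx":0.1151,"wy":0.4368,"wz":0.0425},{"grip":1,"tx":0.37,"ty":-0.18,"tz":0.02,"wx":0.1151,"wy":0.4368,"wz":0.0425},{"grip":1,"tx":0.37,"ty":-0.18,"tz":0.02,"wx":0.1151,"wy":0.4368,"wz":0.0425},{"grip":1,"tx":0.37,"ty":-0.18,"tz":0.02,"wx":0.1151,"wy":0.4368,"wz":0.0425},{"grip":1,"tx":0.37,"ty":-0.18,"tz":0.02,"wx":0.1151,"wy":0.4368,"wz":0.0425},{"grip":1,"tx":0.37,"ty":-0.18,"tz":0.02,"wx":0.1151,"wy":0.4368,"wz":0.0425},{"grip":1,"tx":0.37,"ty":-0.18,"tz":0.02,"wx":0.1151,"wy":0.4368,"wz":0.0425},{"grip":1,"tx":0.37,"ty":-0.18,"tz":0.02,"wx":0.1151,"wy":0.4368,"wz":0.0425},{"grip":1,"tx":0.37,"ty":-0.18,"tz":0.02,"wx":0.1151,"wy":0.4368,"wz":0.0425},{"grip":1,"tx":0.37,"ty":-0.18,"tz":0.02,"wx":0.1151,"wy":0.4368,"wz":0.0425},{"grip":1,"tx":0.37,"ty":-0.18,"tz":0.02,"wx":0.1151,"wy":0.4368,"wz":0.0425}]'
python3 plan.py 0.558 -0.1693 0.08 -10.25 -52.3
python3 look.py scene top
python3 - <<'E'
from h import *
p,d,m=snap('top'); cv2.imwrite('pics/t4.png',cv2.resize(p[130:340,200:480,::-1],None,fx=2.8,fy=2.8))
E
```

```text
clock: 13.43
eef_pos: [0.5404, -0.1668, 0.1928]
orientation: [0.081, 0.895, 0.039, -0.438]
wrist_force: [0.4, -0.1, -1.0]
gripper_width: 0.0476
grip_force: 62.6
clock 13.43 eef [ 0.5404 -0.1668  0.1928] j [-0.335  0.511  1.42  -0.143  2.11  -1.74 ] w 0.0476 gf 62.6 F [ 0.4 -0.1 -1. ]
tcp [ 0.5432 -0.1666  0.0684] t [ 0.011  0.001 -0.498] w [0.0003 0.0008 0.0001] rows>= 3
scene 13.48
 standing px [239. 228.] z 0.078 rect [ 0.575 -0.084 48.97  48.706  3.978]
 standing px [275. 236.] z 0.078 rect [5.8700e-01 1.0000e-02 4.9846e+01 5.0924e+01 7.5138e+01]
top 13.53
 standing px [298. 225.] z 0.079 rect [5.8700e-01 9.0000e-03 4.7585e+01 4.7372e+01 7.4471e+01]
 standing px [332. 229.] z 0.079 rect [ 0.577 -0.085 46.016 47.12   2.104]
```

View pics/t4.png

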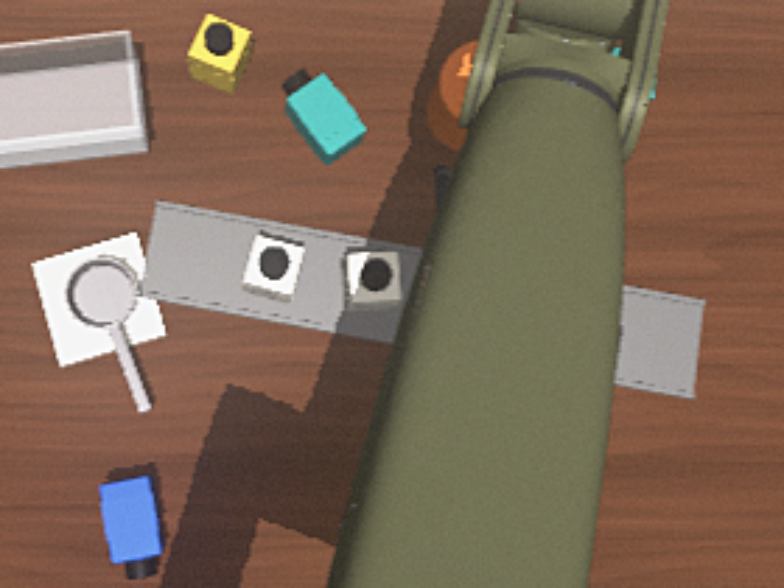

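The top crop shows the arm over the lane with bottle B hidden beneath it. Neighbour1 stands at (272,265), bottle A at (375,275), and the tub is still in place at (465,90).

```bash
python3 -m inch '[{"grip":1,"tx":0.011,"ty":0,"tz":-0.15,"wx":0,"wy":0,"wz":0},{"grip":1,"tx":0.011,"ty":0,"tz":-0.3,"wx":0,"wy":0,"wz":0},{"grip":1,"tx":0.011,"ty":0,"tz":-0.45,"wx":0,"wy":0,"wz":0},{"grip":1,"tx":0.011,"ty":0,"tz":-0.55,"wx":0,"wy":0,"wz":0},{"grip":1,"tx":0.011,"ty":0,"tz":-0.59,"wx":0,"wy":0,"wz":0},{"grip":1,"tx":0.011,"ty":0,"tz":-0.59,"wx":0,"wy":0,"wz":0},{"grip":1,"tx":0.011,"ty":0,"tz":-0.59,"wx":0,"wy":0,"wz":0}]'; python3 plan.py 0.558 -0.1693 0.0545 -10.25 -52.3
```

```text
clock: 14.17
eef_pos: [0.544, -0.1671, 0.046]
orientation: [0.08, 0.894, 0.039, -0.438]
wrist_force: [0.4, 0.7, -0.3]
gripper_width: 0.0473
grip_force: 62.6
clock 14.17 eef [ 0.544  -0.1671  0.046 ] j [-0.333  0.683  1.444 -0.13   1.918 -1.71 ] w 0.0473 gf 62.6 F [ 0.4  0.7 -0.3]
tcp [ 0.5432 -0.1666  0.0429] t [-0.003  0.002 -0.013] w [0.0002 0.0004 0.0001] rows>= 1
```

```bash
python3 -m inch '[{"grip":1,"tx":0,"ty":0,"tz":-0.008,"wx":0,"wy":0,"wz":0},{"grip":1,"tx":0,"ty":0,"tz":-0.014,"wx":0,"wy":0,"wz":0},{"grip":1,"tx":0,"ty":0,"tz":-0.014,"wx":0,"wy":0,"wz":0},{"grip":1,"tx":0,"ty":0,"tz":-0.014,"wx":0,"wy":0,"wz":0}]'
python3 -m inch '[{"grip":-0.13,"tx":0,"ty":0,"tz":0,"wx":0,"wy":0,"wz":0},{"grip":-0.16,"tx":0,"ty":0,"tz":0,"wx":0,"wy":0,"wz":0},{"grip":-0.2,"tx":0,"ty":0,"tz":0,"wx":0,"wy":0,"wz":0},{"grip":-0.25,"tx":0,"ty":0,"tz":0,"wx":0,"wy":0,"wz":0},{"grip":-0.35,"tx":0,"ty":0,"tz":0,"wx":0,"wy":0,"wz":0},{"grip":-0.4,"tx":0,"ty":0,"tz":0,"wx":0,"wy":0,"wz":0},{"grip":-0.4,"tx":0,"ty":0,"tz":0,"wx":0,"wy":0,"wz":0}]' 20
python3 -m inch '[{"grip":-0.4,"tx":0.14,"ty":-0.025,"tz":0.11,"wx":0,"wy":0,"wz":0},{"grip":-0.4,"tx":0.3,"ty":-0.054,"tz":0.235,"wx":0,"wy":0,"wz":0},{"grip":-0.4,"tx":0.32,"ty":-0.058,"tz":0.25,"wx":0,"wy":0,"wz":0},{"grip":-0.4,"tx":0.32,"ty":-0.058,"tz":0.25,"wx":0,"wy":0,"wz":0},{"grip":-0.4,"tx":0.32,"ty":-0.058,"tz":0.9,"wx":0,"wy":0,"wz":0},{"grip":-0.4,"tx":0.32,"ty":-0.058,"tz":0.9,"wx":0,"wy":0,"wz":0},{"grip":-0.4,"tx":0.32,"ty":-0.058,"tz":0.9,"wx":0,"wy":0,"wz":0},{"grip":-0.4,"tx":0.32,"ty":-0.058,"tz":0.9,"wx":0,"wy":0,"wz":0},{"grip":-0.4,"tx":0.32,"ty":-0.058,"tz":0.9,"wx":0,"wy":0,"wz":0},{"grip":-0.4,"tx":0.32,"ty":-0.058,"tz":0.9,"wx":0,"wy":0,"wz":0}]'
python3 look.py scene top; python3 plan.py 0.407 -0.272 0.25 -15 29
```

```text
clock: 14.5
eef_pos: [0.5442, -0.167, 0.0422]
orientation: [0.08, 0.895, 0.039, -0.438]
wrist_force: [0.8, 0.5, -1.8]
gripper_width: 0.0474
grip_force: 62.6
clock: 15.08
eef_pos: [0.5435, -0.1668, 0.0411]
orientation: [0.08, 0.894, 0.039, -0.439]
wrist_force: [-0.5, -0.0, -0.3]
gripper_width: 0.0598
grip_force: 0.0
clock: 15.92
eef_pos: [0.6237, -0.1815, 0.2688]
orientation: [0.081, 0.895, 0.039, -0.436]
wrist_force: [0.8, 0.3, 0.1]
gripper_width: 0.0598
grip_force: 0.0
scene 15.97
 lying px [190. 180.] z 0.048 rect [ 0.415 -0.253 24.309 73.717 87.821]
 standing px [179. 216.] z 0.078 rect [ 0.554 -0.25  36.431 50.395 70.81 ]
 standing px [209. 221.] z 0.078 rect [ 0.56  -0.169 49.769 46.789 82.147]
 standing px [239. 229.] z 0.078 rect [ 0.575 -0.084 49.797 48.21   2.953]
 standing px [275. 235.] z 0.078 rect [5.8700e-01 1.1000e-02 4.7412e+01 4.9434e+01 7.5042e+01]
top 16.02
 standing px [298. 225.] z 0.079 rect [5.8700e-01 9.0000e-03 4.7700e+01 4.7815e+01 7.4644e+01]
 standing px [332. 229.] z 0.079 rect [ 0.576 -0.085 46.081 46.851  0.301]
clock 16.02 eef [ 0.6226 -0.1811  0.2642] j [-0.319  0.638  1.118 -0.147  2.291 -1.754] w 0.0598 gf 0.0 F [-0.   0.  -0.8]
tcp [ 0.4159 -0.2744  0.2334] t [-0.827 -0.373 -0.123] w [-0.0991 -0.4416 -0.0218] rows>= 12
```

```bash
python3 -m inch '[{"grip":-0.4,"tx":-0.82,"ty":-0.37,"tz":-0.12,"wx":-0.0991,"wy":-0.4416,"wz":-0.0218},{"grip":-1,"tx":-0.82,"ty":-0.37,"tz":-0.12,"wx":-0.0991,"wy":-0.4416,"wz":-0.0218},{"grip":-1,"tx":-0.82,"ty":-0.37,"tz":-0.12,"wx":-0.0991,"wy":-0.4416,"wz":-0.0218},{"grip":-1,"tx":-0.82,"ty":-0.37,"tz":-0.12,"wx":-0.0991,"wy":-0.4416,"wz":-0.0218},{"grip":-1,"tx":-0.82,"ty":-0.37,"tz":-0.12,"wx":-0.0991,"wy":-0.4416,"wz":-0.0218},{"grip":-1,"tx":-0.82,"ty":-0.37,"tz":-0.12,"wx":-0.0991,"wy":-0.4416,"wz":-0.0218},{"grip":-1,"tx":-0.82,"ty":-0.37,"tz":-0.12,"wx":-0.0991,"wy":-0.4416,"wz":-0.0218},{"grip":-1,"tx":-0.82,"ty":-0.37,"tz":-0.12,"wx":-0.0991,"wy":-0.4416,"wz":-0.0218},{"grip":-1,"tx":-0.82,"ty":-0.37,"tz":-0.12,"wx":-0.0991,"wy":-0.4416,"wz":-0.0218},{"grip":-1,"tx":-0.82,"ty":-0.37,"tz":-0.12,"wx":-0.0991,"wy":-0.4416,"wz":-0.0218},{"grip":-1,"tx":-0.82,"ty":-0.37,"tz":-0.12,"wx":-0.0991,"wy":-0.4416,"wz":-0.0218},{"grip":-1,"tx":-0.82,"ty":-0.37,"tz":-0.12,"wx":-0.0991,"wy":-0.4416,"wz":-0.0218},{"grip":-1,"tx":-0.82,"ty":-0.37,"tz":-0.12,"wx":-0.0991,"wy":-0.4416,"wz":-0.0218},{"grip":-1,"tx":-0.82,"ty":-0.37,"tz":-0.12,"wx":-0.0991,"wy":-0.4416,"wz":-0.0218},{"grip":-1,"tx":-0.82,"ty":-0.37,"tz":-0.12,"wx":-0.0991,"wy":-0.4416,"wz":-0.0218}]'
python3 look.py scene top;   python3 plan.py 0.407 -0.2715 0.0315 -14.7 29
```

```text
clock: 17.27
eef_pos: [0.4184, -0.2737, 0.2349]
orientation: [0.127, 0.96, -0.032, 0.248]
wrist_force: [0.4, -0.5, -0.0]
gripper_width: 0.0856
grip_force: 0.0
scene 17.32
 lying px [184. 180.] z 0.049 rect [ 0.414 -0.272 50.309 76.059 75.618]
 standing px [177. 215.] z 0.077 rect [ 0.552 -0.257 49.885 50.734 80.31 ]
 standing px [209. 221.] z 0.078 rect [ 0.558 -0.168 47.932 52.449 78.688]
 standing px [239. 228.] z 0.078 rect [ 0.575 -0.084 52.445 48.342  3.868]
 standing px [275. 236.] z 0.077 rect [5.8700e-01 9.0000e-03 5.0417e+01 4.6982e+01 7.7125e+01]
top 17.37
 lying px [402. 286.] z 0.049 rect [ 0.416 -0.27  43.668 74.607 68.15 ]
 standing px [298. 225.] z 0.079 rect [5.8700e-01 9.0000e-03 4.7724e+01 4.7626e+01 7.4649e+01]
 standing px [333. 229.] z 0.079 rect [ 0.576 -0.086 47.633 47.949  3.21 ]
 standing px [365. 235.] z 0.079 rect [ 0.56  -0.17  48.423 48.001 80.8  ]
 standing px [398. 238.] z 0.079 rect [ 0.553 -0.259 48.586 47.933 77.9  ]
clock 17.37 eef [ 0.419  -0.2739  0.2359] j [-0.834 -0.526  2.253  0.318  1.    -2.259] w 0.0854 gf 0.0 F [ 0.   0.5 -0.2]
tcp [ 0.4159 -0.2738  0.0149] t [-0.013  0.    -0.884] w [0.     0.0004 0.0016] rows>= 6
```

```bash
python3 -m inch '[{"grip":-1,"tx":-0.013,"ty":0,"tz":-0.6,"wx":0,"wy":0,"wz":0},{"grip":-1,"tx":-0.013,"ty":0,"tz":-0.6,"wx":0,"wy":0,"wz":0},{"grip":-1,"tx":-0.013,"ty":0,"tz":-0.6,"wx":0,"wy":0,"wz":0},{"grip":-1,"tx":-0.013,"ty":0,"tz":-0.7,"wx":0,"wy":0,"wz":0},{"grip":-1,"tx":-0.013,"ty":0,"tz":-0.8,"wx":0,"wy":0,"wz":0},{"grip":-1,"tx":-0.013,"ty":0,"tz":-0.88,"wx":0,"wy":0,"wz":0},{"grip":-1,"tx":-0.013,"ty":0,"tz":-0.88,"wx":0,"wy":0,"wz":0},{"grip":-1,"tx":-0.013,"ty":0,"tz":-0.88,"wx":0,"wy":0,"wz":0}]'
python3 plan.py 0.407 -0.2715 0.0315 -14.7 29
python3 -m inch '[{"grip":1,"tx":0,"ty":0,"tz":0,"wx":0,"wy":0,"wz":0},{"grip":1,"tx":0,"ty":0,"tz":0,"wx":0,"wy":0,"wz":0},{"grip":1,"tx":0,"ty":0,"tz":0,"wx":0,"wy":0,"wz":0},{"grip":1,"tx":0,"ty":0,"tz":0,"wx":0,"wy":0,"wz":0},{"grip":1,"tx":0,"ty":0,"tz":0,"wx":0,"wy":0,"wz":0},{"grip":1,"tx":0,"ty":0,"tz":0,"wx":0,"wy":0,"wz":0},{"grip":1,"tx":0,"ty":0,"tz":0,"wx":0,"wy":0,"wz":0},{"grip":1,"tx":0,"ty":0,"tz":0,"wx":0,"wy":0,"wz":0}]' 60
python3 -m inch '[{"grip":1,"tx":0,"ty":0,"tz":0.7,"wx":0,"wy":0,"wz":0},{"grip":1,"tx":0,"ty":0,"tz":0.7,"wx":0,"wy":0,"wz":0},{"grip":1,"tx":0,"ty":0,"tz":0.7,"wx":0,"wy":0,"wz":0},{"grip":1,"tx":0,"ty":0,"tz":0.7,"wx":0,"wy":0,"wz":0},{"grip":1,"tx":0,"ty":0,"tz":0.7,"wx":0,"wy":0,"wz":0},{"grip":1,"tx":0,"ty":0,"tz":0.7,"wx":0,"wy":0,"wz":0},{"grip":1,"tx":0,"ty":0,"tz":0.7,"wx":0,"wy":0,"wz":0}]'
python3 plan.py 0.525 -0.353 0.2 -12 -52
```

```text
clock: 18.03
eef_pos: [0.4153, -0.2732, 0.015]
orientation: [0.126, 0.96, -0.032, 0.248]
wrist_force: [-0.3, -0.3, 0.8]
gripper_width: 0.0856
grip_force: 0.0
clock 18.03 eef [ 0.4153 -0.2732  0.015 ] j [-0.84  -0.195  2.43   0.544  0.54  -2.568] w 0.0856 gf 0.0 F [-0.3 -0.3  0.8]
tcp [ 0.4159 -0.2738  0.0149] t [ 0.003 -0.002 -0.   ] w [-0.0006  0.      0.0016] rows>= 1
clock: 18.7
eef_pos: [0.4166, -0.2753, 0.0187]
orientation: [0.126, 0.959, -0.034, 0.251]
wrist_force: [-2.0, 1.5, 7.0]
gripper_width: 0.0468
grip_force: 62.8
clock: 19.28
eef_pos: [0.415, -0.2736, 0.191]
orientation: [0.126, 0.96, -0.033, 0.249]
wrist_force: [-0.4, 1.2, -1.8]
gripper_width: 0.0473
grip_force: 62.3
clock 19.28 eef [ 0.415  -0.2736  0.191 ] j [-0.841 -0.499  2.313  0.341  0.919 -2.302] w 0.0473 gf 62.3 F [-0.4  1.2 -1.8]
tcp [ 0.5104 -0.3499  0.1883] t [ 0.381 -0.305 -0.011] w [0.1055 0.4384 0.0137] rows>= 12
```

```bash
python3 -m inch '[{"grip":1,"tx":0.4,"ty":-0.31,"tz":0.02,"wx":0.1055,"wy":0.4384,"wz":0.0137},{"grip":1,"tx":0.4,"ty":-0.31,"tz":0.02,"wx":0.1055,"wy":0.4384,"wz":0.0137},{"grip":1,"tx":0.4,"ty":-0.31,"tz":0.02,"wx":0.1055,"wy":0.4384,"wz":0.0137},{"grip":1,"tx":0.4,"ty":-0.31,"tz":0.02,"wx":0.1055,"wy":0.4384,"wz":0.0137},{"grip":1,"tx":0.4,"ty":-0.31,"tz":0.02,"wx":0.1055,"wy":0.4384,"wz":0.0137},{"grip":1,"tx":0.4,"ty":-0.31,"tz":0.02,"wx":0.1055,"wy":0.4384,"wz":0.0137},{"grip":1,"tx":0.4,"ty":-0.31,"tz":0.02,"wx":0.1055,"wy":0.4384,"wz":0.0137},{"grip":1,"tx":0.4,"ty":-0.31,"tz":0.02,"wx":0.1055,"wy":0.4384,"wz":0.0137},{"grip":1,"tx":0.4,"ty":-0.31,"tz":0.02,"wx":0.1055,"wy":0.4384,"wz":0.0137},{"grip":1,"tx":0.4,"ty":-0.31,"tz":0.02,"wx":0.1055,"wy":0.4384,"wz":0.0137},{"grip":1,"tx":0.4,"ty":-0.31,"tz":0.02,"wx":0.1055,"wy":0.4384,"wz":0.0137},{"grip":1,"tx":0.4,"ty":-0.31,"tz":0.02,"wx":0.1055,"wy":0.4384,"wz":0.0137},{"grip":1,"tx":0.4,"ty":-0.31,"tz":0.02,"wx":0.1055,"wy":0.4384,"wz":0.0137},{"grip":1,"tx":0.4,"ty":-0.31,"tz":0.02,"wx":0.1055,"wy":0.4384,"wz":0.0137},{"grip":1,"tx":0.4,"ty":-0.31,"tz":0.02,"wx":0.1055,"wy":0.4384,"wz":0.0137},{"grip":1,"tx":0.4,"ty":-0.31,"tz":0.02,"wx":0.1055,"wy":0.4384,"wz":0.0137}]'
python3 plan.py 0.5305 -0.3527 0.0555 -12 -52
python3 look.py scene top
python3 - <<'E'
from h import *
p,d,m=snap('scene'); cv2.imwrite('pics/s5.png',cv2.resize(p[120:330,60:340,::-1],None,fx=2.8,fy=2.8))
E
```

```text
clock: 20.62
eef_pos: [0.5148, -0.3514, 0.1967]
orientation: [0.094, 0.894, 0.046, -0.435]
wrist_force: [-0.9, 0.1, -0.1]
gripper_width: 0.0471
grip_force: 62.3
clock 20.62 eef [ 0.5148 -0.3514  0.1967] j [-0.564  0.602  1.282 -0.323  2.108 -1.965] w 0.0471 gf 62.3 F [-0.9  0.1 -0.1]
tcp [ 0.5159 -0.3496  0.0438] t [ 0.004  0.007 -0.612] w [0.0002 0.0005 0.0003] rows>= 4
scene 20.67
 standing px [177. 216.] z 0.077 rect [ 0.554 -0.257 48.489 49.676 77.468]
 standing px [209. 221.] z 0.078 rect [ 0.56  -0.168 53.144 48.411 87.344]
 standing px [239. 228.] z 0.078 rect [ 0.575 -0.085 50.491 49.361  9.672]
 standing px [275. 236.] z 0.078 rect [5.8700e-01 1.0000e-02 5.0196e+01 4.9090e+01 7.6242e+01]
top 20.72
 standing px [298. 225.] z 0.079 rect [5.8700e-01 9.0000e-03 4.7661e+01 4.7254e+01 7.4573e+01]
 standing px [333. 229.] z 0.079 rect [ 0.576 -0.086 46.017 49.362  0.987]
 standing px [364. 235.] z 0.079 rect [ 0.56  -0.17  47.393 47.116 80.439]
 standing px [398. 238.] z 0.079 rect [ 0.552 -0.259 47.53  45.786 76.459]
```

View pics/s5.png

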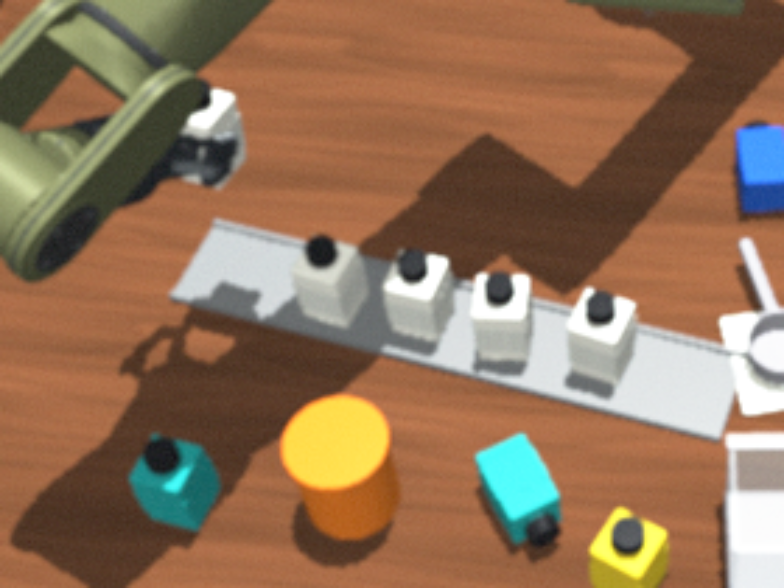

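The crop shows four bottles standing in the lane, at (330,285), (418,295), (500,315) and (600,335). Bottle C is held nearly upright at (215,140).

```bash
python3 -m inch '[{"grip":1,"tx":0.004,"ty":0.005,"tz":-0.15,"wx":0,"wy":0,"wz":0},{"grip":1,"tx":0.004,"ty":0.005,"tz":-0.3,"wx":0,"wy":0,"wz":0},{"grip":1,"tx":0.004,"ty":0.005,"tz":-0.45,"wx":0,"wy":0,"wz":0},{"grip":1,"tx":0.004,"ty":0.005,"tz":-0.55,"wx":0,"wy":0,"wz":0},{"grip":1,"tx":0.004,"ty":0.005,"tz":-0.59,"wx":0,"wy":0,"wz":0},{"grip":1,"tx":0.004,"ty":0.005,"tz":-0.6,"wx":0,"wy":0,"wz":0},{"grip":1,"tx":0.004,"ty":0.005,"tz":-0.61,"wx":0,"wy":0,"wz":0},{"grip":1,"tx":0.004,"ty":0.005,"tz":-0.615,"wx":0,"wy":0,"wz":0},{"grip":1,"tx":0.004,"ty":0.005,"tz":-0.615,"wx":0,"wy":0,"wz":0}]'; python3 plan.py 0.5305 -0.3527 0.0555 -12 -52
```

```text
clock: 21.52
eef_pos: [0.5174, -0.3509, 0.0446]
orientation: [0.095, 0.895, 0.045, -0.434]
wrist_force: [0.3, -0.5, -2.0]
gripper_width: 0.0471
grip_force: 62.3
clock 21.52 eef [ 0.5174 -0.3509  0.0446] j [-0.562  0.763  1.315 -0.294  1.922 -1.896] w 0.0471 gf 62.3 F [ 0.3 -0.5 -2. ]
tcp [ 0.5159 -0.3496  0.0438] t [-0.006  0.005 -0.003] w [0.0008 0.001  0.0002] rows>= 1
```

```bash
python3 -m inch '[{"grip":1,"tx":0,"ty":0,"tz":-0.006,"wx":0,"wy":0,"wz":0},{"grip":1,"tx":0,"ty":0,"tz":-0.01,"wx":0,"wy":0,"wz":0},{"grip":1,"tx":0,"ty":0,"tz":-0.01,"wx":0,"wy":0,"wz":0}]'
python3 -m inch '[{"grip":-0.13,"tx":0,"ty":0,"tz":0,"wx":0,"wy":0,"wz":0},{"grip":-0.16,"tx":0,"ty":0,"tz":0,"wx":0,"wy":0,"wz":0},{"grip":-0.2,"tx":0,"ty":0,"tz":0,"wx":0,"wy":0,"wz":0},{"grip":-0.25,"tx":0,"ty":0,"tz":0,"wx":0,"wy":0,"wz":0},{"grip":-0.35,"tx":0,"ty":0,"tz":0,"wx":0,"wy":0,"wz":0},{"grip":-0.4,"tx":0,"ty":0,"tz":0,"wx":0,"wy":0,"wz":0},{"grip":-0.4,"tx":0,"ty":0,"tz":0,"wx":0,"wy":0,"wz":0}]' 20
python3 -m inch '[{"grip":-0.4,"tx":0.14,"ty":-0.029,"tz":0.11,"wx":0,"wy":0,"wz":0},{"grip":-0.4,"tx":0.3,"ty":-0.063,"tz":0.235,"wx":0,"wy":0,"wz":0},{"grip":-0.4,"tx":0.32,"ty":-0.068,"tz":0.25,"wx":0,"wy":0,"wz":0},{"grip":-0.4,"tx":0.32,"ty":-0.068,"tz":0.25,"wx":0,"wy":0,"wz":0},{"grip":-0.4,"tx":0.32,"ty":-0.068,"tz":0.9,"wx":0,"wy":0,"wz":0},{"grip":-0.4,"tx":0.32,"ty":-0.068,"tz":0.9,"wx":0,"wy":0,"wz":0},{"grip":-0.4,"tx":0.32,"ty":-0.068,"tz":0.9,"wx":0,"wy":0,"wz":0},{"grip":-0.4,"tx":0.32,"ty":-0.068,"tz":0.9,"wx":0,"wy":0,"wz":0},{"grip":-0.4,"tx":0.32,"ty":-0.068,"tz":0.9,"wx":0,"wy":0,"wz":0},{"grip":-0.4,"tx":0.32,"ty":-0.068,"tz":0.9,"wx":0,"wy":0,"wz":0}]'
python3 look.py scene top; python3 plan.py 0.47 0.14 0.25 22 0
```

```text
clock: 21.77
eef_pos: [0.5165, -0.3502, 0.0404]
orientation: [0.094, 0.894, 0.046, -0.436]
wrist_force: [0.2, -0.2, -1.3]
gripper_width: 0.0472
grip_force: 62.3
clock: 22.35
eef_pos: [0.5163, -0.3501, 0.0398]
orientation: [0.094, 0.894, 0.046, -0.436]
wrist_force: [0.8, 0.3, 0.7]
gripper_width: 0.0597
grip_force: 0.0
clock: 23.18
eef_pos: [0.5966, -0.3675, 0.2683]
orientation: [0.095, 0.895, 0.045, -0.433]
wrist_force: [0.9, 1.0, -0.9]
gripper_width: 0.0595
grip_force: 0.0
scene 23.23
 standing px [145. 205.] z 0.077 rect [ 0.527 -0.351 52.05  50.312 81.381]
 standing px [177. 216.] z 0.077 rect [ 0.552 -0.258 50.815 49.191 77.654]
 standing px [209. 221.] z 0.078 rect [ 0.559 -0.168 50.014 49.518 81.099]
 standing px [239. 228.] z 0.078 rect [ 0.575 -0.084 51.482 48.25   2.863]
 standing px [275. 236.] z 0.078 rect [5.8700e-01 1.1000e-02 4.8527e+01 4.9968e+01 7.5076e+01]
top 23.28
 standing px [298. 225.] z 0.079 rect [5.8700e-01 9.0000e-03 4.7685e+01 4.7196e+01 7.4228e+01]
 standing px [333. 229.] z 0.079 rect [ 0.576 -0.087 46.543 48.356  0.968]
 standing px [364. 235.] z 0.079 rect [ 0.56  -0.17  47.193 46.32  80.983]
 standing px [399. 238.] z 0.079 rect [ 0.553 -0.26  46.925 46.609 77.381]
clock 23.28 eef [ 0.5956 -0.3669  0.2631] j [-0.531  0.738  0.97  -0.336  2.289 -1.999] w 0.0597 gf 0.0 F [ 1.   0.2 -1.1]
tcp [0.47  0.14  0.231] t [-0.502  2.028 -0.129] w [ 0.0253 -0.2925  0.1756] rows>= 13
```

```bash
python3 -m inch '[{"grip":-0.4,"tx":-0.4,"ty":1,"tz":0,"wx":0.0253,"wy":-0.2925,"wz":0.1756},{"grip":-0.4,"tx":-0.4,"ty":1,"tz":0,"wx":0.0253,"wy":-0.2925,"wz":0.1756},{"grip":-0.4,"tx":-0.4,"ty":1,"tz":0,"wx":0.0253,"wy":-0.2925,"wz":0.1756},{"grip":-0.4,"tx":-0.4,"ty":1,"tz":0,"wx":0.0253,"wy":-0.2925,"wz":0.1756},{"grip":-0.4,"tx":-0.4,"ty":1,"tz":0,"wx":0.0253,"wy":-0.2925,"wz":0.1756},{"grip":-0.4,"tx":-0.4,"ty":1,"tz":0,"wx":0.0253,"wy":-0.2925,"wz":0.1756},{"grip":-0.4,"tx":-0.4,"ty":1,"tz":0,"wx":0.0253,"wy":-0.2925,"wz":0.1756},{"grip":-0.4,"tx":-0.4,"ty":1,"tz":0,"wx":0.0253,"wy":-0.2925,"wz":0.1756},{"grip":-0.4,"tx":-0.4,"ty":1,"tz":0,"wx":0.0253,"wy":-0.2925,"wz":0.1756},{"grip":-0.4,"tx":-0.4,"ty":1,"tz":0,"wx":0.0253,"wy":-0.2925,"wz":0.1756}]'
cat > pan.py <<'E'
from h import *
import sys
for n in sys.argv[1:]:
    p,d,m=snap(n); w=cloud(d,m); hsv=cv2.cvtColor(p,cv2.COLOR_RGB2HSV)
    q=((hsv[...,1]<75)&(w[...,2]>.017)&(w[...,2]<.045)&(w[...,1]>.06)&(w[...,1]<.45)&(w[...,0]>.28)&(w[...,0]<.64)&(hsv[...,2]>60)).astype(np.uint8)
    l=cv2.connectedComponentsWithStats(q,connectivity=8)
    if l[0]<2: print(n,'none'); continue
    P=w[l[1]==1+np.argmax(l[2][1:,4])]
    # circle r 36 fit on the rim, by maximum count in ring
    gx,gy=np.meshgrid(np.arange(P[:,0].min()+.02,P[:,0].max(),.001),np.arange(P[:,1].min()+.02,P[:,1].max(),.001))
    r=np.hypot(P[:,0,None,None]-gx,P[:,1,None,None]-gy); sc=((r>.0315)&(r<.0375)).sum(0)-.5*(r<.029).sum(0); b=sc>=sc.max()-3
    c=np.array([gx[b].mean(),gy[b].mean()])
    H=P[np.hypot(*(P[:,:2]-c).T)>.045]; e=H[:,:2].mean(0)-c if len(H) else np.zeros(2)
    print(n,'%.2f'%arm.read_state()['clock'],'px',l[3][1+np.argmax(l[2][1:,4])].round(),'bowl',c.round(4),'score',sc.max(),'handle yaw %.1f'%np.degrees(np.arctan2(-e[1],-e[0])),'maxr %.3f'%np.hypot(*(P[:,:2]-c).T).max(),'rim z %.3f'%np.percentile(P[:,2],90),'handle z %.3f'%(np.median(H[:,2]) if len(H) else 0))
E
python3 pan.py top scene; python3 plan.py 0.47 0.14 0.25 22 0
```

```text
clock: 24.12
eef_pos: [0.4934, -0.1161, 0.2623]
orientation: [-0.191, 0.982, 0.001, 0.0]
wrist_force: [-0.4, -0.4, -0.4]
gripper_width: 0.0599
grip_force: 0.0
top 24.17 px [240. 247.] bowl [0.5648 0.1764] score 142.0 handle yaw 21.9 maxr 0.122 rim z 0.037 handle z 0.035
scene 24.22 px [337. 233.] bowl [0.5641 0.1798] score 232.0 handle yaw 22.8 maxr 0.126 rim z 0.037 handle z 0.035
clock 24.22 eef [ 0.495  -0.1169  0.2627] j [-0.338 -0.211  1.921  0.     1.434 -2.29 ] w 0.0597 gf 0.0 F [ 0.3 -0.4 -0.4]
tcp [0.47  0.14  0.231] t [-0.1    1.028 -0.127] w [-0.0004 -0.0008  0.0007] rows>= 7
```

```bash
python3 -m inch '[{"grip":-0.4,"tx":-0.075,"ty":1,"tz":-0.1,"wx":0,"wy":0,"wz":0},{"grip":-0.4,"tx":-0.075,"ty":1,"tz":-0.1,"wx":0,"wy":0,"wz":0},{"grip":-0.4,"tx":-0.075,"ty":1,"tz":-0.1,"wx":0,"wy":0,"wz":0},{"grip":-0.4,"tx":-0.075,"ty":1,"tz":-0.1,"wx":0,"wy":0,"wz":0},{"grip":-0.4,"tx":-0.075,"ty":1,"tz":-0.1,"wx":0,"wy":0,"wz":0},{"grip":-0.4,"tx":-0.075,"ty":1,"tz":-0.1,"wx":0,"wy":0,"wz":0},{"grip":-0.4,"tx":-0.075,"ty":1,"tz":-0.1,"wx":0,"wy":0,"wz":0},{"grip":-0.4,"tx":-0.075,"ty":1,"tz":-0.1,"wx":0,"wy":0,"wz":0},{"grip":-0.4,"tx":-0.075,"ty":1,"tz":-0.1,"wx":0,"wy":0,"wz":0}]'
python3 pan.py scene top wrist; python3 look.py scene;  python3 plan.py 0.4765 0.1421 0.028 22.2 0
```

```text
clock: 24.97
eef_pos: [0.4777, 0.1329, 0.2385]
orientation: [-0.191, 0.982, -0.0, -0.001]
wrist_force: [0.4, 0.0, -0.0]
gripper_width: 0.06
grip_force: 0.0
scene 25.02 px [337. 234.] bowl [0.5641 0.1788] score 231.0 handle yaw 22.4 maxr 0.124 rim z 0.037 handle z 0.034
scene 25.12
 standing px [145. 205.] z 0.078 rect [ 0.529 -0.351 49.946 49.085 77.854]
 standing px [177. 215.] z 0.077 rect [ 0.551 -0.256 50.844 52.115 73.41 ]
 standing px [209. 221.] z 0.078 rect [ 0.559 -0.167 48.386 49.08  78.993]
 standing px [239. 228.] z 0.078 rect [ 0.575 -0.085 53.075 48.45   3.812]
 standing px [275. 236.] z 0.078 rect [5.8600e-01 1.0000e-02 4.8916e+01 5.1147e+01 7.3812e+01]
clock 25.12 eef [0.478  0.1317 0.2395] j [ 0.161 -0.231  1.977 -0.     1.395 -1.791] w 0.0597 gf 0.0 F [-0.7 -0.3 -0.1]
tcp [0.4765 0.1421 0.009 ] t [-0.006  0.042 -0.922] w [0.0001 0.0003 0.0021] rows>= 6Traceback (most recent call last):
  File "pan.py", line 11, in <module>
    r=np.hypot(P[:,0,None,None]-gx,P[:,1,None,None]-gy); sc=((r>.0315)&(r<.0375)).sum(0)-.5*(r<.029).sum(0); b=sc>=sc.max()-3
                                                                                                                   ~~~~~~^^
    return umr_maximum(a, axis, None, out, keepdims, initial, where)
ValueError: zero-size array to reduction operation maximum which has no identity
```

```bash
python3 -m inch '[{"grip":-0.4,"tx":-0.006,"ty":0.042,"tz":-0.6,"wx":0,"wy":0,"wz":0},{"grip":-0.4,"tx":-0.006,"ty":0.042,"tz":-0.6,"wx":0,"wy":0,"wz":0},{"grip":-0.4,"tx":-0.006,"ty":0.042,"tz":-0.6,"wx":0,"wy":0,"wz":0},{"grip":-0.4,"tx":-0.006,"ty":0.042,"tz":-0.7,"wx":0,"wy":0,"wz":0},{"grip":-0.4,"tx":-0.006,"ty":0.042,"tz":-0.8,"wx":0,"wy":0,"wz":0},{"grip":-0.4,"tx":-0.006,"ty":0.042,"tz":-0.91,"wx":0,"wy":0,"wz":0},{"grip":-0.4,"tx":-0.006,"ty":0.042,"tz":-0.915,"wx":0,"wy":0,"wz":0},{"grip":-0.4,"tx":-0.006,"ty":0.042,"tz":-0.915,"wx":0,"wy":0,"wz":0}]'
python3 -m inch '[{"grip":1,"tx":0,"ty":0,"tz":0,"wx":0,"wy":0,"wz":0},{"grip":1,"tx":0,"ty":0,"tz":0,"wx":0,"wy":0,"wz":0},{"grip":1,"tx":0,"ty":0,"tz":0,"wx":0,"wy":0,"wz":0},{"grip":1,"tx":0,"ty":0,"tz":0,"wx":0,"wy":0,"wz":0},{"grip":1,"tx":0,"ty":0,"tz":0,"wx":0,"wy":0,"wz":0},{"grip":1,"tx":0,"ty":0,"tz":0,"wx":0,"wy":0,"wz":0},{"grip":1,"tx":0,"ty":0,"tz":0,"wx":0,"wy":0,"wz":0},{"grip":1,"tx":0,"ty":0,"tz":0,"wx":0,"wy":0,"wz":0},{"grip":1,"tx":0,"ty":0,"tz":0,"wx":0,"wy":0,"wz":0},{"grip":1,"tx":0,"ty":0,"tz":0,"wx":0,"wy":0,"wz":0}]' 80
python3 pan.py scene
```

```text
clock: 25.78
eef_pos: [0.4749, 0.1421, 0.0098]
orientation: [-0.189, 0.982, -0.0, -0.001]
wrist_force: [-0.1, -0.5, -0.9]
gripper_width: 0.0598
grip_force: 0.0
clock: 26.62
eef_pos: [0.4772, 0.1436, 0.0124]
orientation: [-0.191, 0.982, -0.0, 0.002]
wrist_force: [-0.9, -1.7, 7.2]
gripper_width: 0.0101
grip_force: 79.5
scene 26.67 px [337. 234.] bowl [0.5636 0.1786] score 236.5 handle yaw 22.0 maxr 0.107 rim z 0.038 handle z 0.034
```

```bash
python3 -m inch '[{"grip":1,"tx":0,"ty":0,"tz":0.05,"wx":0,"wy":0,"wz":0},{"grip":1,"tx":0,"ty":0,"tz":0.1,"wx":0,"wy":0,"wz":0},{"grip":1,"tx":0,"ty":0,"tz":0.14,"wx":0,"wy":0,"wz":0},{"grip":1,"tx":0,"ty":0,"tz":0.14,"wx":0,"wy":0,"wz":0},{"grip":1,"tx":0,"ty":0,"tz":0.14,"wx":0,"wy":0,"wz":0}]'
python3 pan.py scene; python3 - <<'E'
from h import *
p,d,m=snap('scene'); w=cloud(d,m); cv2.imwrite('pics/s6.png',cv2.resize(p[150:300,280:480,::-1],None,fx=4,fy=4))
E
python3 plan.py 0.385 0.291 0.062 33.2 0
```

```text
clock: 27.08
eef_pos: [0.4761, 0.1435, 0.0463]
orientation: [-0.191, 0.982, -0.0, 0.001]
wrist_force: [-0.2, -0.0, -1.8]
gripper_width: 0.0102
grip_force: 78.5
scene 27.13 px [341. 236.] bowl [0.5758 0.2086] score 7.0 handle yaw 54.1 maxr 0.065 rim z 0.044 handle z 0.041
clock 27.18 eef [0.4752 0.1433 0.0452] j [ 0.185 -0.019  2.136 -0.     1.024 -1.769] w 0.0100 gf 78.5 F [-0.5  0.8 -1.9]
tcp [0.385 0.291 0.043] t [-0.361  0.591 -0.009] w [0.     0.0001 0.0624] rows>= 5
```

View pics/s6.png

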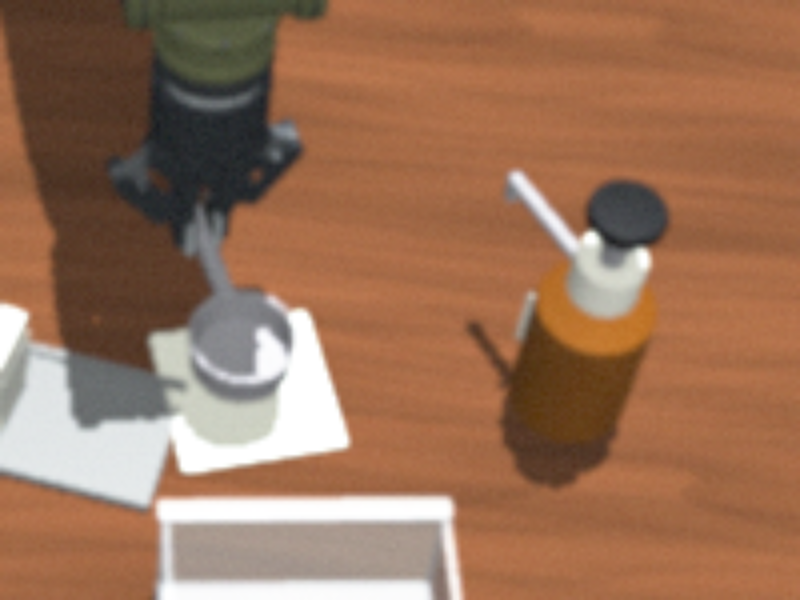

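The crop shows the pan lifted level at (240,345) by its handle. The spout tip is at (512,180) and the dispenser head at (628,212).

```bash
python3 -m inch '[{"grip":1,"tx":-0.04,"ty":0.07,"tz":0,"wx":0,"wy":0,"wz":0.01},{"grip":1,"tx":-0.09,"ty":0.15,"tz":0,"wx":0,"wy":0,"wz":0.02},{"grip":1,"tx":-0.15,"ty":0.25,"tz":0,"wx":0,"wy":0,"wz":0.03},{"grip":1,"tx":-0.21,"ty":0.35,"tz":0,"wx":0,"wy":0,"wz":0.04},{"grip":1,"tx":-0.27,"ty":0.45,"tz":0,"wx":0,"wy":0,"wz":0.05},{"grip":1,"tx":-0.32,"ty":0.53,"tz":0,"wx":0,"wy":0,"wz":0.06},{"grip":1,"tx":-0.35,"ty":0.58,"tz":0,"wx":0,"wy":0,"wz":0.0624},{"grip":1,"tx":-0.36,"ty":0.59,"tz":0,"wx":0,"wy":0,"wz":0.0624},{"grip":1,"tx":-0.36,"ty":0.59,"tz":0,"wx":0,"wy":0,"wz":0.0624},{"grip":1,"tx":-0.36,"ty":0.59,"tz":0,"wx":0,"wy":0,"wz":0.0624}]'
python3 - <<'E'
from h import *
for n in ('scene','top'):
    p,d,m=snap(n); w=cloud(d,m); hsv=cv2.cvtColor(p,cv2.COLOR_RGB2HSV)
    # rim ring near spout and spout tube direction
    q=(w[...,2]>.05)&(w[...,2]<.08)&(hsv[...,1]<90)&(np.abs(w[...,0]-.4635)<.06)&(np.abs(w[...,1]-.342)<.06)
    P=w[q]; z=np.percentile(P[:,2],95) if len(P) else 0; print(n,'rim',len(P),z.round(4) if len(P) else 0,(cv2.minEnclosingCircle((P[P[:,2]>z-.012][:,:2]*1000).astype(np.float32)) if len(P) else 0))
    q=(w[...,2]>.095)&(w[...,2]<.14)&(hsv[...,1]<70)&(np.abs(w[...,0]-.48)<.04)&(np.abs(w[...,1]-.35)<.04)
    P=w[q]; print(' spout',len(P)); 
    if len(P): k=P[np.argsort(P[:,0]+P[:,1])[:6]]; print(k.round(3))
E
python3 plan.py 0.385 0.291 0.062 33.2 0
```

```text
clock: 28.02
eef_pos: [0.3857, 0.2904, 0.0454]
orientation: [-0.286, 0.958, -0.0, 0.0]
wrist_force: [-0.1, 1.2, -1.6]
gripper_width: 0.0099
grip_force: 78.5
scene rim 317 0.0695 ((462.3626708984375, 328.98712158203125), 66.35221099853516)
 spout 110
[[0.462 0.338 0.127]
 [0.462 0.338 0.111]
 [0.462 0.339 0.122]
 [0.463 0.339 0.12 ]
 [0.462 0.34  0.131]
 [0.463 0.34  0.115]]
top rim 165 0.0729 ((476.2906799316406, 347.12506103515625), 47.86035919189453)
 spout 126
[[0.461 0.337 0.13 ]
 [0.462 0.337 0.121]
 [0.464 0.336 0.127]
 [0.462 0.338 0.111]
 [0.464 0.336 0.116]
 [0.461 0.339 0.13 ]]
clock 28.12 eef [0.3863 0.2901 0.0458] j [ 5.330e-01 -5.000e-02  2.165e+00 -1.000e-03  1.025e+00 -1.615e+00] w 0.0101 gf 78.5 F [ 0.7  0.3 -1.8]
tcp [0.385 0.291 0.043] t [-0.005  0.004 -0.011] w [-0.      0.0005  0.0004] rows>= 1
```

```bash
python3 -m inch '[{"grip":1,"tx":0,"ty":0,"tz":-0.05,"wx":0,"wy":0,"wz":0},{"grip":1,"tx":0,"ty":0,"tz":-0.1,"wx":0,"wy":0,"wz":0},{"grip":1,"tx":0,"ty":0,"tz":-0.125,"wx":0,"wy":0,"wz":0},{"grip":1,"tx":0,"ty":0,"tz":-0.14,"wx":0,"wy":0,"wz":0},{"grip":1,"tx":0,"ty":0,"tz":-0.15,"wx":0,"wy":0,"wz":0},{"grip":1,"tx":0,"ty":0,"tz":-0.15,"wx":0,"wy":0,"wz":0},{"grip":1,"tx":0,"ty":0,"tz":-0.15,"wx":0,"wy":0,"wz":0}]'
python3 pan.py scene top
```

```text
clock: 28.7
eef_pos: [0.387, 0.2911, 0.0095]
orientation: [-0.285, 0.958, 0.0, 0.002]
wrist_force: [-0.4, -0.8, -0.2]
gripper_width: 0.0102
grip_force: 78.8
scene 28.75 px [397. 211.] bowl [0.4652 0.3427] score 170.0 handle yaw 34.4 maxr 0.093 rim z 0.035 handle z 0.030
top 28.80 px [178. 264.] bowl [0.4664 0.3402] score 81.0 handle yaw -180.0 maxr 0.037 rim z 0.033 handle z 0.000
```

```bash
python3 -m inch '[{"grip":0.7,"tx":0,"ty":0,"tz":0,"wx":0,"wy":0,"wz":0},{"grip":0.5,"tx":0,"ty":0,"tz":0,"wx":0,"wy":0,"wz":0},{"grip":0.2,"tx":0,"ty":0,"tz":0,"wx":0,"wy":0,"wz":0},{"grip":0,"tx":0,"ty":0,"tz":0,"wx":0,"wy":0,"wz":0},{"grip":0,"tx":0,"ty":0,"tz":0,"wx":0,"wy":0,"wz":0}]' 20
python3 -m inch '[{"grip":0,"tx":0,"ty":0,"tz":0.05,"wx":0,"wy":0,"wz":0},{"grip":0,"tx":0,"ty":0,"tz":0.2,"wx":0,"wy":0,"wz":0},{"grip":1,"tx":0,"ty":0,"tz":1,"wx":0,"wy":0,"wz":0},{"grip":1,"tx":0,"ty":0,"tz":1,"wx":0,"wy":0,"wz":0},{"grip":1,"tx":0,"ty":0,"tz":1,"wx":0,"wy":0,"wz":0},{"grip":1,"tx":0,"ty":0,"tz":1,"wx":0,"wy":0,"wz":0},{"grip":1,"tx":0,"ty":0,"tz":1,"wx":0,"wy":0,"wz":0},{"grip":1,"tx":0,"ty":0,"tz":1,"wx":0,"wy":0,"wz":0},{"grip":1,"tx":0,"ty":0,"tz":1,"wx":0,"wy":0,"wz":0}]'
python3 pan.py scene top; python3 look.py scene top
python3 plan.py 0.5435 0.394 0.269 33.2 0
python3 - <<'E'
from h import *
for n in ('scene','top'):
    p,d,m=snap(n); w=cloud(d,m); hsv=cv2.cvtColor(p,cv2.COLOR_RGB2HSV)
    q=(w[...,2]>.195)&(w[...,2]<.21)&(hsv[...,2]<90)&(np.hypot(w[...,0]-.5435,w[...,1]-.394)<.04); P=w[q]; print(n,len(P),cv2.minEnclosingCircle((P[:,:2]*1000).astype(np.float32)),np.median(P[:,2]))
E
```

```text
clock: 29.22
eef_pos: [0.386, 0.291, 0.0086]
orientation: [-0.286, 0.958, 0.0, 0.001]
wrist_force: [-0.6, 0.2, -0.0]
gripper_width: 0.043
grip_force: 0.0
clock: 29.97
eef_pos: [0.3872, 0.2917, 0.2618]
orientation: [-0.286, 0.958, 0.001, 0.004]
wrist_force: [-0.2, -0.2, -0.6]
gripper_width: -0.0003
grip_force: 0.0
scene 30.02 px [395. 209.] bowl [0.4651 0.3431] score 169.0 handle yaw 34.2 maxr 0.126 rim z 0.033 handle z 0.030
top 30.07 px [182. 283.] bowl [0.4666 0.3394] score 138.0 handle yaw 32.6 maxr 0.122 rim z 0.034 handle z 0.031
scene 30.12
 standing px [145. 205.] z 0.078 rect [ 0.528 -0.351 47.373 49.093 78.054]
 standing px [177. 215.] z 0.077 rect [ 0.551 -0.257 49.316 50.764 77.03 ]
 standing px [209. 221.] z 0.078 rect [ 0.558 -0.168 50.864 50.879 85.39 ]
 standing px [239. 228.] z 0.078 rect [ 0.575 -0.084 53.131 48.5    4.778]
 standing px [275. 236.] z 0.078 rect [5.8700e-01 1.1000e-02 4.7859e+01 4.9953e+01 7.4337e+01]
top 30.17
 standing px [298. 225.] z 0.079 rect [5.8700e-01 9.0000e-03 4.7662e+01 4.7278e+01 7.4482e+01]
 standing px [333. 229.] z 0.079 rect [ 0.576 -0.087 46.434 47.78   0.083]
 standing px [365. 235.] z 0.079 rect [ 0.56  -0.17  48.098 47.614 79.718]
 standing px [398. 238.] z 0.079 rect [ 0.553 -0.26  49.099 47.74  76.897]
 standing px [434. 248.] z 0.079 rect [ 0.529 -0.352 47.774 48.129 79.965]
clock 30.17 eef [0.3851 0.2904 0.2561] j [ 0.535 -0.271  1.982 -0.     1.433 -1.615] w -0.0002 gf 0.0 F [-0.3 -0.4 -1.5]
tcp [0.5435 0.394  0.25  ] t [ 0.634  0.415 -0.025] w [ 0.0005 -0.0005  0.    ] rows>= 5
scene 242 ((543.5610961914062, 395.0638427734375), 23.366518020629883) 0.2029524922505922
top 326 ((543.8875732421875, 393.68756103515625), 23.990917205810547) 0.20325316395600018
```

```bash
python3 -m inch '[{"grip":1,"tx":0.634,"ty":0.415,"tz":0,"wx":0,"wy":0,"wz":0},{"grip":1,"tx":0.634,"ty":0.415,"tz":0,"wx":0,"wy":0,"wz":0},{"grip":1,"tx":0.634,"ty":0.415,"tz":0,"wx":0,"wy":0,"wz":0},{"grip":1,"tx":0.634,"ty":0.415,"tz":0,"wx":0,"wy":0,"wz":0},{"grip":1,"tx":0.634,"ty":0.415,"tz":0,"wx":0,"wy":0,"wz":0},{"grip":1,"tx":0.634,"ty":0.415,"tz":-0.1,"wx":0,"wy":0,"wz":0},{"grip":1,"tx":0.634,"ty":0.415,"tz":-0.15,"wx":0,"wy":0,"wz":0},{"grip":1,"tx":0.634,"ty":0.415,"tz":-0.15,"wx":0,"wy":0,"wz":0},{"grip":1,"tx":0.634,"ty":0.415,"tz":-0.15,"wx":0,"wy":0,"wz":0}]'
python3 pan.py scene; python3 plan.py 0.5435 0.394 0.191 33.2 0
```

```text
clock: 31.02
eef_pos: [0.543, 0.3938, 0.2185]
orientation: [-0.286, 0.958, -0.001, -0.001]
wrist_force: [0.1, 0.3, 1.2]
gripper_width: 0.0004
grip_force: 0.0
scene 31.07 px [396. 209.] bowl [0.4652 0.3432] score 180.5 handle yaw 34.1 maxr 0.125 rim z 0.033 handle z 0.030
clock 31.07 eef [0.5437 0.3942 0.2205] j [ 0.548  0.177  1.61  -0.     1.355 -1.602] w 0.0004 gf 0.0 F [ 0.1  0.3 -0. ]
tcp [0.5435 0.394  0.172 ] t [-0.001 -0.001 -0.194] w [0.0001 0.0001 0.    ] rows>= 2
```

```bash
python3 -m inch '[{"grip":1,"tx":0,"ty":0,"tz":-0.06,"wx":0,"wy":0,"wz":0},{"grip":1,"tx":0,"ty":0,"tz":-0.1,"wx":0,"wy":0,"wz":0},{"grip":1,"tx":0,"ty":0,"tz":-0.14,"wx":0,"wy":0,"wz":0},{"grip":1,"tx":0,"ty":0,"tz":-0.18,"wx":0,"wy":0,"wz":0},{"grip":1,"tx":0,"ty":0,"tz":-0.205,"wx":0,"wy":0,"wz":0},{"grip":1,"tx":0,"ty":0,"tz":-0.22,"wx":0,"wy":0,"wz":0},{"grip":1,"tx":0,"ty":0,"tz":-0.22,"wx":0,"wy":0,"wz":0},{"grip":1,"tx":0,"ty":0,"tz":-0.22,"wx":0,"wy":0,"wz":0},{"grip":1,"tx":0,"ty":0,"tz":-0.22,"wx":0,"wy":0,"wz":0},{"grip":1,"tx":0,"ty":0,"tz":-0.22,"wx":0,"wy":0,"wz":0}]'; python3 -c "
from h import *; s=arm.read_state(); print(s['eef_pos'],s['wrist_force'])"; python3 pan.py scene
```

```text
clock: 31.9
eef_pos: [0.5451, 0.3951, 0.1719]
orientation: [-0.286, 0.958, 0.0, 0.003]
wrist_force: [-7.2, -5.6, 21.2]
gripper_width: -0.0001
grip_force: 10.3
[0.54514273 0.39511774 0.17190231] [-7.23377958 -5.58985028 21.16964267]
scene 31.95 px [396. 209.] bowl [0.4652 0.3427] score 183.0 handle yaw 33.7 maxr 0.125 rim z 0.033 handle z 0.029
```

Pressed to the stop: TCP is at 0.172 and the wrist force of 21 N is well above the 8 N spring. Next I hold a moment, let it rise, and do the second stroke.

```bash
python3 -m inch '[{"grip":1,"tx":0,"ty":0,"tz":0,"wx":0,"wy":0,"wz":0},{"grip":1,"tx":0,"ty":0,"tz":0,"wx":0,"wy":0,"wz":0},{"grip":1,"tx":0,"ty":0,"tz":0.05,"wx":0,"wy":0,"wz":0},{"grip":1,"tx":0,"ty":0,"tz":0.1,"wx":0,"wy":0,"wz":0},{"grip":1,"tx":0,"ty":0,"tz":0.16,"wx":0,"wy":0,"wz":0},{"grip":1,"tx":0,"ty":0,"tz":0.22,"wx":0,"wy":0,"wz":0},{"grip":1,"tx":0,"ty":0,"tz":0.22,"wx":0,"wy":0,"wz":0},{"grip":1,"tx":0,"ty":0,"tz":0.22,"wx":0,"wy":0,"wz":0},{"grip":1,"tx":0,"ty":0,"tz":0.22,"wx":0,"wy":0,"wz":0},{"grip":1,"tx":0,"ty":0,"tz":0.22,"wx":0,"wy":0,"wz":0},{"grip":1,"tx":0,"ty":0,"tz":0.22,"wx":0,"wy":0,"wz":0}]'; python3 pan.py scene
python3 - <<'E'
from h import *
p,d,m=snap('scene'); w=cloud(d,m); hsv=cv2.cvtColor(p,cv2.COLOR_RGB2HSV)
q=(w[...,2]>.16)&(w[...,2]<.21)&(hsv[...,2]<90)&(np.hypot(w[...,0]-.5435,w[...,1]-.394)<.026)&(w[...,0]>.552); P=w[q]; print('head z',len(P),np.median(P[:,2]))
E
python3 -m inch '[{"grip":1,"tx":0,"ty":0,"tz":-0.06,"wx":0,"wy":0,"wz":0},{"grip":1,"tx":0,"ty":0,"tz":-0.1,"wx":0,"wy":0,"wz":0},{"grip":1,"tx":0,"ty":0,"tz":-0.14,"wx":0,"wy":0,"wz":0},{"grip":1,"tx":0,"ty":0,"tz":-0.18,"wx":0,"wy":0,"wz":0},{"grip":1,"tx":0,"ty":0,"tz":-0.205,"wx":0,"wy":0,"wz":0},{"grip":1,"tx":0,"ty":0,"tz":-0.22,"wx":0,"wy":0,"wz":0},{"grip":1,"tx":0,"ty":0,"tz":-0.22,"wx":0,"wy":0,"wz":0},{"grip":1,"tx":0,"ty":0,"tz":-0.22,"wx":0,"wy":0,"wz":0},{"grip":1,"tx":0,"ty":0,"tz":-0.22,"wx":0,"wy":0,"wz":0},{"grip":1,"tx":0,"ty":0,"tz":-0.22,"wx":0,"wy":0,"wz":0},{"grip":1,"tx":0,"ty":0,"tz":-0.22,"wx":0,"wy":0,"wz":0},{"grip":1,"tx":0,"ty":0,"tz":-0.22,"wx":0,"wy":0,"wz":0}]'; python3 pan.py scene
```

```text
clock: 32.87
eef_pos: [0.5438, 0.3943, 0.2192]
orientation: [-0.286, 0.958, -0.0, -0.0]
wrist_force: [-0.2, -0.3, -0.3]
gripper_width: 0.0001
grip_force: 0.0
scene 32.92 px [396. 209.] bowl [0.4651 0.3425] score 181.0 handle yaw 33.7 maxr 0.124 rim z 0.033 handle z 0.030
head z 86 0.2015733034272067
clock: 33.97
eef_pos: [0.545, 0.395, 0.1719]
orientation: [-0.286, 0.958, 0.0, 0.002]
wrist_force: [-8.6, -5.7, 23.1]
gripper_width: 0.0001
grip_force: 11.6
scene 34.02 px [396. 209.] bowl [0.4649 0.3426] score 171.5 handle yaw 34.0 maxr 0.126 rim z 0.034 handle z 0.030
```

```bash
python3 -m inch '[{"grip":1,"tx":0,"ty":0,"tz":0.05,"wx":0,"wy":0,"wz":0},{"grip":1,"tx":0,"ty":0,"tz":0.1,"wx":0,"wy":0,"wz":0},{"grip":1,"tx":0,"ty":0,"tz":0.16,"wx":0,"wy":0,"wz":0},{"grip":1,"tx":0,"ty":0,"tz":0.22,"wx":0,"wy":0,"wz":0},{"grip":1,"tx":0,"ty":0,"tz":0.35,"wx":0,"wy":0,"wz":0},{"grip":1,"tx":0,"ty":0,"tz":0.35,"wx":0,"wy":0,"wz":0},{"grip":1,"tx":0,"ty":0,"tz":0.35,"wx":0,"wy":0,"wz":0},{"grip":0,"tx":-0.624,"ty":-0.415,"tz":0.35,"wx":0,"wy":0,"wz":0},{"grip":0,"tx":-0.624,"ty":-0.415,"tz":0.35,"wx":0,"wy":0,"wz":0},{"grip":0,"tx":-0.624,"ty":-0.415,"tz":0.35,"wx":0,"wy":0,"wz":0},{"grip":0,"tx":-0.624,"ty":-0.415,"tz":0.35,"wx":0,"wy":0,"wz":0},{"grip":0,"tx":-0.624,"ty":-0.415,"tz":0.35,"wx":0,"wy":0,"wz":0},{"grip":0,"tx":-0.624,"ty":-0.415,"tz":0.35,"wx":0,"wy":0,"wz":0},{"grip":0,"tx":-0.624,"ty":-0.415,"tz":0.35,"wx":0,"wy":0,"wz":0}]'; python3 pan.py scene top
python3 - <<'E'
from h import *
p,d,m=snap('scene'); w=cloud(d,m); hsv=cv2.cvtColor(p,cv2.COLOR_RGB2HSV)
q=(w[...,2]>.16)&(w[...,2]<.21)&(hsv[...,2]<90)&(np.hypot(w[...,0]-.5435,w[...,1]-.394)<.03); P=w[q]; print('head z',len(P),np.median(P[:,2]))
E
python3 plan.py 0.388 0.290 0.028 33.4 0
```

```text
clock: 35.18
eef_pos: [0.3873, 0.2902, 0.2522]
orientation: [-0.286, 0.958, -0.0, 0.0]
wrist_force: [-0.2, -0.2, -0.1]
gripper_width: 0.0426
grip_force: 0.0
scene 35.23 px [395. 209.] bowl [0.4652 0.3429] score 178.5 handle yaw 33.8 maxr 0.127 rim z 0.033 handle z 0.030
top 35.28 px [185. 284.] bowl [0.4657 0.3403] score 93.0 handle yaw 33.7 maxr 0.122 rim z 0.034 handle z 0.031
head z 253 0.20262289593099125
clock 35.33 eef [0.3889 0.2911 0.2529] j [ 0.532 -0.263  1.981 -0.     1.423 -1.618] w 0.0431 gf 0.0 F [ 0.2 -0.4  0.2]
tcp [0.388 0.29  0.009] t [-0.003 -0.004 -0.976] w [0.     0.0002 0.0011] rows>= 6
```

```bash
python3 -m inch '[{"grip":0,"tx":-0.003,"ty":-0.003,"tz":-0.6,"wx":0,"wy":0,"wz":0},{"grip":0,"tx":-0.003,"ty":-0.003,"tz":-0.6,"wx":0,"wy":0,"wz":0},{"grip":0,"tx":-0.003,"ty":-0.003,"tz":-0.6,"wx":0,"wy":0,"wz":0},{"grip":0,"tx":-0.003,"ty":-0.003,"tz":-0.75,"wx":0,"wy":0,"wz":0},{"grip":0,"tx":-0.003,"ty":-0.003,"tz":-0.87,"wx":0,"wy":0,"wz":0},{"grip":0,"tx":-0.003,"ty":-0.003,"tz":-0.965,"wx":0,"wy":0,"wz":0},{"grip":0,"tx":-0.003,"ty":-0.003,"tz":-0.975,"wx":0,"wy":0,"wz":0},{"grip":0,"tx":-0.003,"ty":-0.003,"tz":-0.975,"wx":0,"wy":0,"wz":0}]'
python3 -m inch '[{"grip":1,"tx":0,"ty":0,"tz":0,"wx":0,"wy":0,"wz":0},{"grip":1,"tx":0,"ty":0,"tz":0,"wx":0,"wy":0,"wz":0},{"grip":1,"tx":0,"ty":0,"tz":0,"wx":0,"wy":0,"wz":0},{"grip":1,"tx":0,"ty":0,"tz":0,"wx":0,"wy":0,"wz":0},{"grip":1,"tx":0,"ty":0,"tz":0,"wx":0,"wy":0,"wz":0},{"grip":1,"tx":0,"ty":0,"tz":0,"wx":0,"wy":0,"wz":0},{"grip":1,"tx":0,"ty":0,"tz":0,"wx":0,"wy":0,"wz":0},{"grip":1,"tx":0,"ty":0,"tz":0,"wx":0,"wy":0,"wz":0}]' 80
python3 pan.py scene top
python3 -m inch '[{"grip":1,"tx":0,"ty":0,"tz":0.05,"wx":0,"wy":0,"wz":0},{"grip":1,"tx":0,"ty":0,"tz":0.1,"wx":0,"wy":0,"wz":0},{"grip":1,"tx":0,"ty":0,"tz":0.15,"wx":0,"wy":0,"wz":0},{"grip":1,"tx":0,"ty":0,"tz":0.15,"wx":0,"wy":0,"wz":0},{"grip":1,"tx":0,"ty":0,"tz":0.15,"wx":0,"wy":0,"wz":0}]'
python3 plan.py 0.4765 0.1485 0.064 22.2 0
```

```text
clock: 36.0
eef_pos: [0.3863, 0.2893, 0.0074]
orientation: [-0.286, 0.958, -0.001, -0.002]
wrist_force: [0.2, 0.4, 0.3]
gripper_width: 0.0429
grip_force: 0.0
clock: 36.67
eef_pos: [0.3898, 0.2914, 0.0118]
orientation: [-0.286, 0.958, 0.001, 0.004]
wrist_force: [0.7, 1.3, 6.0]
gripper_width: 0.0098
grip_force: 79.8
scene 36.72 px [397. 212.] bowl [0.4649 0.3421] score 181.5 handle yaw 35.3 maxr 0.089 rim z 0.034 handle z 0.030
top 36.77 px [177. 264.] bowl [0.4664 0.3394] score 80.0 handle yaw -180.0 maxr 0.036 rim z 0.033 handle z 0.000
clock: 37.18
eef_pos: [0.3873, 0.2899, 0.0471]
orientation: [-0.286, 0.958, -0.0, 0.001]
wrist_force: [0.4, 0.5, -1.4]
gripper_width: 0.01
grip_force: 78.8
clock 37.18 eef [0.3873 0.2899 0.0471] j [ 5.320e-01 -5.100e-02  2.163e+00 -1.000e-03  1.028e+00 -1.618e+00] w 0.0100 gf 78.8 F [ 0.4  0.5 -1.4]
tcp [0.4765 0.1485 0.045 ] t [ 0.357 -0.565 -0.008] w [-0.      0.0004 -0.0611] rows>= 5
```

```bash
python3 -m inch '[{"grip":1,"tx":0.04,"ty":-0.06,"tz":0,"wx":0,"wy":0,"wz":-0.01},{"grip":1,"tx":0.09,"ty":-0.14,"tz":0,"wx":0,"wy":0,"wz":-0.02},{"grip":1,"tx":0.15,"ty":-0.23,"tz":0,"wx":0,"wy":0,"wz":-0.03},{"grip":1,"tx":0.21,"ty":-0.32,"tz":0,"wx":0,"wy":0,"wz":-0.04},{"grip":1,"tx":0.27,"ty":-0.41,"tz":0,"wx":0,"wy":0,"wz":-0.05},{"grip":1,"tx":0.32,"ty":-0.49,"tz":0,"wx":0,"wy":0,"wz":-0.06},{"grip":1,"tx":0.355,"ty":-0.54,"tz":0,"wx":0,"wy":0,"wz":-0.061},{"grip":1,"tx":0.366,"ty":-0.557,"tz":0,"wx":0,"wy":0,"wz":-0.061},{"grip":1,"tx":0.366,"ty":-0.557,"tz":0,"wx":0,"wy":0,"wz":-0.061},{"grip":1,"tx":0.366,"ty":-0.557,"tz":0,"wx":0,"wy":0,"wz":-0.061}]'
python3 - <<'E'
from h import *
p,d,m=snap('scene'); cv2.imwrite('pics/s7.png',cv2.resize(p[150:300,250:450,::-1],None,fx=4,fy=4))
E
python3 plan.py 0.4787 0.1508 0.035 22.2 0
```

```text
clock: 38.02
eef_pos: [0.4781, 0.151, 0.0462]
orientation: [-0.193, 0.981, 0.0, -0.0]
wrist_force: [0.5, 0.1, -1.4]
gripper_width: 0.0098
grip_force: 78.8
clock 38.07 eef [0.4781 0.1513 0.0464] j [ 0.199 -0.009  2.124  0.     1.027 -1.76 ] w 0.0100 gf 78.8 F [-0.2  0.3 -0.5]
tcp [0.4787 0.1508 0.016 ] t [ 0.003 -0.002 -0.122] w [-0.     -0.0001 -0.0003] rows>= 1
```

View pics/s7.png

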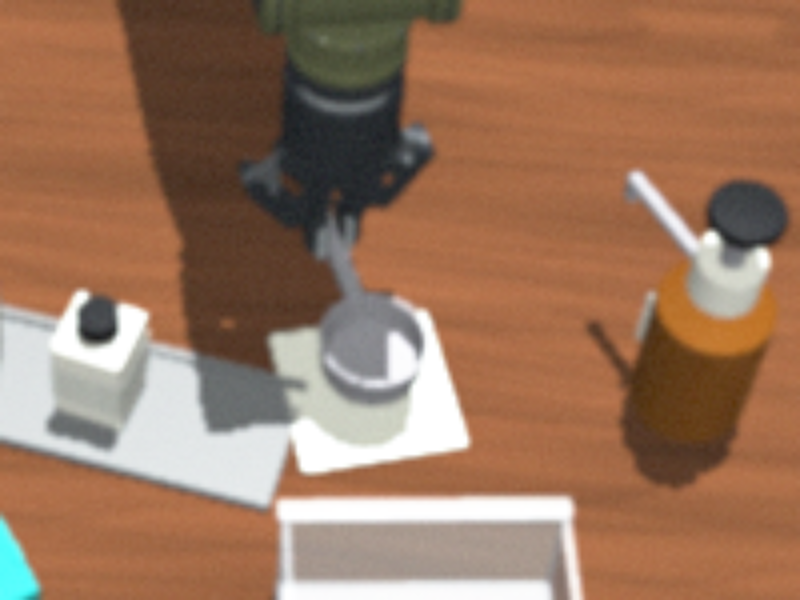

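The crop shows the pan level over the tile at (370,345), with its shadow landing near the tile's centre. Lowering it now.

```bash
python3 -m inch '[{"grip":1,"tx":0.002,"ty":-0.002,"tz":-0.05,"wx":0,"wy":0,"wz":0},{"grip":1,"tx":0.002,"ty":-0.002,"tz":-0.09,"wx":0,"wy":0,"wz":0},{"grip":1,"tx":0.002,"ty":-0.002,"tz":-0.11,"wx":0,"wy":0,"wz":0},{"grip":1,"tx":0.002,"ty":-0.002,"tz":-0.122,"wx":0,"wy":0,"wz":0},{"grip":1,"tx":0.002,"ty":-0.002,"tz":-0.126,"wx":0,"wy":0,"wz":0},{"grip":1,"tx":0.002,"ty":-0.002,"tz":-0.126,"wx":0,"wy":0,"wz":0},{"grip":1,"tx":0.002,"ty":-0.002,"tz":-0.126,"wx":0,"wy":0,"wz":0}]'
python3 pan.py scene
python3 -m inch '[{"grip":0.7,"tx":0,"ty":0,"tz":0,"wx":0,"wy":0,"wz":0},{"grip":0.5,"tx":0,"ty":0,"tz":0,"wx":0,"wy":0,"wz":0},{"grip":0.2,"tx":0,"ty":0,"tz":0,"wx":0,"wy":0,"wz":0},{"grip":0,"tx":0,"ty":0,"tz":0,"wx":0,"wy":0,"wz":0},{"grip":0,"tx":0,"ty":0,"tz":0,"wx":0,"wy":0,"wz":0}]' 20
python3 -m inch '[{"grip":0,"tx":0,"ty":0,"tz":0.05,"wx":0,"wy":0,"wz":0},{"grip":0,"tx":0,"ty":0,"tz":0.2,"wx":0,"wy":0,"wz":0},{"grip":0,"tx":-0.2,"ty":0,"tz":1,"wx":0,"wy":0,"wz":0},{"grip":0,"tx":-0.2,"ty":0,"tz":1,"wx":0,"wy":0,"wz":0},{"grip":0,"tx":-0.2,"ty":0,"tz":1,"wx":0,"wy":0,"wz":0},{"grip":0,"tx":-0.2,"ty":0,"tz":1,"wx":0,"wy":0,"wz":0},{"grip":0,"tx":-0.2,"ty":0,"tz":1,"wx":0,"wy":0,"wz":0},{"grip":0,"tx":-0.2,"ty":0,"tz":1,"wx":0,"wy":0,"wz":0},{"grip":0,"tx":-0.2,"ty":0,"tz":1,"wx":0,"wy":0,"wz":0},{"grip":0,"tx":-0.2,"ty":0,"tz":1,"wx":0,"wy":0,"wz":0}]'
python3 pan.py scene top; python3 look.py scene top
python3 - <<'E'
from h import *
p,d,m=snap('scene','end.png')
E
```

```text
clock: 38.65
eef_pos: [0.48, 0.1511, 0.0168]
orientation: [-0.193, 0.981, 0.0, 0.001]
wrist_force: [-3.0, -1.4, 4.9]
gripper_width: 0.0101
grip_force: 79.7
scene 38.70 px [340. 235.] bowl [0.5642 0.1863] score 242.5 handle yaw 22.6 maxr 0.105 rim z 0.037 handle z 0.034
clock: 39.12
eef_pos: [0.4797, 0.1504, 0.0157]
orientation: [-0.193, 0.981, -0.0, 0.001]
wrist_force: [-0.6, 0.5, 0.3]
gripper_width: 0.0429
grip_force: 0.0
clock: 39.95
eef_pos: [0.4296, 0.1504, 0.2655]
orientation: [-0.193, 0.981, -0.0, 0.001]
wrist_force: [0.2, -0.8, 0.6]
gripper_width: 0.0426
grip_force: 0.0
scene 40.00 px [339. 234.] bowl [0.564  0.1866] score 238.0 handle yaw 23.2 maxr 0.125 rim z 0.037 handle z 0.034
top 40.05 px [232. 233.] bowl [0.5647 0.184 ] score 137.0 handle yaw -180.0 maxr 0.037 rim z 0.037 handle z 0.000
scene 40.10
 standing px [145. 205.] z 0.077 rect [ 0.528 -0.352 50.613 49.089 78.111]
 standing px [177. 215.] z 0.078 rect [ 0.553 -0.257 49.332 48.235 76.248]
 standing px [209. 221.] z 0.078 rect [ 0.559 -0.167 49.287 51.11  79.583]
 standing px [240. 228.] z 0.078 rect [ 0.577 -0.084 51.729 48.96   4.105]
 standing px [275. 236.] z 0.078 rect [5.8600e-01 1.0000e-02 4.9145e+01 4.8070e+01 7.3259e+01]
top 40.15
 standing px [298. 225.] z 0.079 rect [5.8700e-01 9.0000e-03 4.7638e+01 4.7577e+01 7.4490e+01]
 standing px [333. 229.] z 0.079 rect [ 0.576 -0.086 46.304 49.117  1.004]
 standing px [365. 235.] z 0.079 rect [ 0.56  -0.17  48.465 47.649 80.06 ]
 standing px [398. 239.] z 0.079 rect [ 0.553 -0.259 47.405 47.467 76.894]
 standing px [434. 248.] z 0.078 rect [ 0.528 -0.353 48.233 48.209 79.751]
```

View pics/end.png

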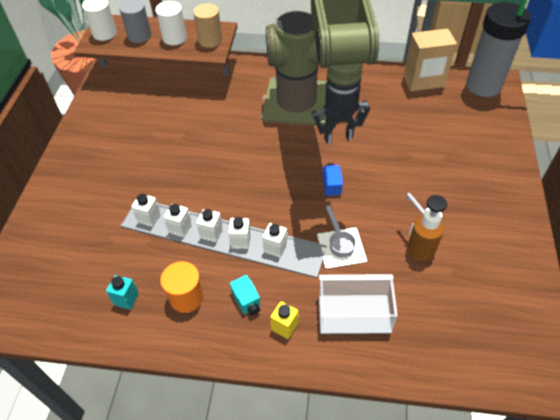

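The picture shows five white bottles standing in the lane from (145,208) to (275,238), and the pan centred on the tile at (342,243). The plunger is up at (436,204), and the tub (182,287) and breeder box (356,303) are unmoved.

```bash
python3 -c "
from station import arm
print(arm.finish_job())"
```

```text
the job is handed in; nothing more can be done
None
```

The job is handed in: all five bottles stand in the lane, both plunger strokes reached the stop and came back up, the pan is back within a few millimetres of the tile's centre, and the tub and breeder box look undisturbed; the hand-in returned no verdict.

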